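# Open the reverse-thread dip pot, wet the centre punch and spot the blanks

### The job

Centre-punch the drill spot of every brass blank on the bench with the spring punch: first unscrew and lift off the cap of the left one of the two dip pots (one has a reverse thread, so feel which way it loosens) and dip the punch's tip well into its mouth, then press the punch straight down on each blank's cross until its spring snaps and the spot is dented. Finally stand the punch back upright in its wooden stand and screw the same cap home on its pot, leaving the other pot and the other things on the bench alone.

Things in the scene. Friction and masses are not known exactly. Their poses are not given: they have to be found in the camera images.
- pot_a: round aluminium dip pot, one of two look-alikes, screwed fast to the bench. Foot plate 72 mm across, body 58 mm across up to 44 mm, neck 40 mm across up to the rim 62 mm above the bench. Origin: centre of its underside; z up. The left pot (y > 0.08) is the one in use; the other has y < 0.02.
- pot_a_mouth (a point): centre of pot_a's mouth, level with the rim, 62 mm above the bench. The mouth is 34 mm across; the pot is dry and open inside, its inner floor 9 mm above the bench.
- cap_a: black screw cap of pot_a: 60 mm across, 18 mm high, 50 g, grip bar on top. Origin: centre of the skirt's lower edge; z up. Screwed home, the origin is 48 mm above the pot's underside and cap x lies within 0.1 rad of pot x (a half turn makes no difference). To refit: bar turned 1.5 rad the loosening way from home, set square on the rim, turned back to the stop.
- cap_a_bar (a point): middle of cap_a's grip bar, which is 46 mm long (cap x), 12 mm wide (cap y) and 18 to 42 mm above the cap's origin (this point at 30 mm). One pot has a reverse thread; nothing shows which. Turned the tightening way from home the cap meets a hard stop within 0.2 rad; the loosening way only friction (0.3 N m); it does not rise, and lifts straight off from 1.2 to 2.3 rad. Play about 2 mm.
- pot_b: round aluminium dip pot, one of two look-alikes, screwed fast to the bench. Foot plate 72 mm across, body 58 mm across up to 44 mm, neck 40 mm across up to the rim 62 mm above the bench. Origin: centre of its underside; z up. The left pot (y > 0.08) is the one in use; the other has y < 0.02.
- pot_b_mouth (a point): centre of pot_b's mouth, level with the rim, 62 mm above the bench. The mouth is 34 mm across; the pot is dry and open inside, its inner floor 9 mm above the bench.
- cap_b: black screw cap of pot_b: 60 mm across, 18 mm high, 50 g, grip bar on top. Origin: centre of the skirt's lower edge; z up. Screwed home, the origin is 48 mm above the pot's underside and cap x lies within 0.1 rad of pot x (a half turn makes no difference). To refit: bar turned 1.5 rad the loosening way from home, set square on the rim, turned back to the stop.
- cap_b_bar (a point): middle of cap_b's grip bar, which is 46 mm long (cap x), 12 mm wide (cap y) and 18 to 42 mm above the cap's origin (this point at 30 mm). One pot has a reverse thread; nothing shows which. Turned the tightening way from home the cap meets a hard stop within 0.2 rad; the loosening way only friction (0.3 N m); it does not rise, and lifts straight off from 1.2 to 2.3 rad. Play about 2 mm.
- punch: automatic centre punch, round steel tool 120 mm long, 160 g. Origin: its relaxed tip; z points up the tool. Thin tip to 16 mm, nose 15 mm thick to 50 mm, collar 32 mm across from 50 to 56 mm, ribbed handle 18 to 20 mm thick to 112 mm, button to 120 mm. Hold it at 85 mm. It starts upright in the stand with its collar on the stand's top, origin 6 mm above the bench.
- punch_tip (a point): the very point of the punch; it moves into the tool by up to 9 mm when pressed.
- plunger (a joint): how far the punch's tip is pressed in: 0 relaxed, 0.009 m fully in. The preloaded spring holds it out until about 8.5 N, then gives way at once: with hardly more force (9.5 N) the tip snaps fully in. It springs out again when let go.
- stand: wooden stand fixed to the bench, block 64 x 64 mm, 56 mm high, with an upright round through hole 23 mm across in the middle of its top. Origin: centre of its underside, z up.
- blank1: brass blank, plate 56 mm (x) by 36 mm (y) by 9 mm thick, 160 g, loose on the bench; origin: centre of its underside, z up. Its drill spot, a 9 mm square with a fine dark cross flush with the top, lies 12 mm from the centre along the blank's +x. Three or all four blanks are there.
- spot1 (a joint): depth of the dent in blank 1's spot: 0 flush, 0.003 m fully dented. It gives way at about 14 N, so only once the punch has snapped and its tip is fully in, and stays dented. The point must land within about 3 mm of the cross: beside the spot the blank is hard.
- blank2: brass blank, plate 56 mm (x) by 36 mm (y) by 9 mm thick, 160 g, loose on the bench; origin: centre of its underside, z up. Its drill spot, a 9 mm square with a fine dark cross flush with the top, lies 12 mm from the centre along the blank's +x. Three or all four blanks are there.
- spot2 (a joint): depth of the dent in blank 2's spot: 0 flush, 0.003 m fully dented. It gives way at about 14 N, so only once the punch has snapped and its tip is fully in, and stays dented. The point must land within about 3 mm of the cross: beside the spot the blank is hard.
- blank3: brass blank, plate 56 mm (x) by 36 mm (y) by 9 mm thick, 160 g, loose on the bench; origin: centre of its underside, z up. Its drill spot, a 9 mm square with a fine dark cross flush with the top, lies 12 mm from the centre along the blank's +x. Three or all four blanks are there.
- spot3 (a joint): depth of the dent in blank 3's spot: 0 flush, 0.003 m fully dented. It gives way at about 14 N, so only once the punch has snapped and its tip is fully in, and stays dented. The point must land within about 3 mm of the cross: beside the spot the blank is hard.
- blank4: brass blank, plate 56 mm (x) by 36 mm (y) by 9 mm thick, 160 g, loose on the bench; origin: centre of its underside, z up. Its drill spot, a 9 mm square with a fine dark cross flush with the top, lies 12 mm from the centre along the blank's +x. Three or all four blanks are there.
- spot4 (a joint): depth of the dent in blank 4's spot: 0 flush, 0.003 m fully dented. It gives way at about 14 N, so only once the punch has snapped and its tip is fully in, and stays dented. The point must land within about 3 mm of the cross: beside the spot the blank is hard.
- tape: bystander: roll of masking tape, 70 mm across and 20 mm high, lying flat; leave alone.
- jar: bystander: small white jar with a black lid, 53 mm across and 64 mm high; leave alone.
- pliers: bystander: flat pliers with orange handles, 138 mm long, lying flat; leave alone.
Mind the look-alikes: they are no part of the job. What is shaped like the cap_a but green is not meant.

How it is judged:
By the outcome, as a careful person would: the job done as asked, in the order asked, and still so for the second after the job is handed in, with the robot touching nothing.
Of blank1, blank2, blank3, blank4 only 3 to 4 are there at a start; the rules pass over those that are not, and their reading is None.
At some moment in a run one of blank1, blank2, blank3, blank4 may be knocked a few centimetres aside while the robot is not near it.
It also fails if it takes over 192 s, if anything falls off the work surface, if the arm or the gripper's body presses on something with over 40 N, if the wrist force passes 120 N, or if a joint passes its speed limit or range.

### The arm

A 6-joint arm with a two-finger parallel gripper is mounted at the origin on a cart in front of the work surface, level with it; the furniture and walls round the work are solid. World frame = base frame: x ahead of the robot, y to its left, z up, the work surface at z = 0. Lengths are in m, angles in rad, forces in N, time in s.
With the tool pointing down it reaches from about 0.25 to 0.775 m from the base axis. Payload 8.9 kg.
Tool frame: the origin (TCP) lies midway between the tips of the shut fingers; the grasp point (between the pads) lies 19 mm behind it; z points along the fingers, y is the line along which they close (so a half turn about z gives the same grasp; the last joint's range is limited). The gripper opens to 85 mm and grips with 20 to 120 N. Pads are 22 mm wide; open, the fingers measure 114 mm over their backs; the gripper's body (76 mm by 85 mm) begins 54 mm behind the grasp point. The pads swing forward as they close: fully open they stand 13 mm farther back than shut.
Start: joints at [-1.367, 0.291, -0.153, 1.127, 0, 1.431], TCP at [0.176, -0.494, 0.231] pointing down, gripper open.
Joint ranges: [-2.52, 2.52], [-0.91, 1.74], [-1.3, 1.37], [-1.96, 2.02], [-1.52, 1.47], [-3.14, 3.14]. Speed limits (rad/s): [2.22, 2.22, 2.79, 3.14, 3.14, 3.14].

### API

Orientations are given as a rotation vector (axis times angle).
In Python, from plant import manip gives the robot as it stands.
- The arm moves only by the tool jog_arm, never from a script. Its argument "rows" is a list of rows, each an object with "slide": the shift along the tool's x, y, z scaled (see below), a list of three; "roll": the turn about the tool's z scaled (see below); "gripper": the finger opening in mm, from 0 to 85.4. A call has 1 to 12 rows; each row is the pose to reach, as a shift and turn from the pose commanded when the call began, along the tool's axes at that moment; what a row does not reach only later rows make up. The controller multiplies each number of a shift by 250 mm and each number of a turn by 90 degrees. A row lasts 1/8 s, in which the tool goes at most 62.5 mm and 10.7 degrees, less where a joint would pass 70% of its speed; a pose out of reach is approached as far as the arm can. A call with a number of a shift or a turn outside -1 to 1 is refused whole. A call with a gripper value outside its range is refused whole. The fingers move at their own pace and stop on an object; "grip_force" is the grip in N (left out, the last holds). Time passes only in rows, so rows that repeat a pose let the fingers close. It gives the time, the measured TCP pose, the force, the opening and the grip force at its end, in the units of the state.
- manip.observe(): the state, without advancing time (a new reading comes with each control period).
- manip.capture(name): name is "scene" or "top" or "wrist"; returns a dict with "pixels" (384x512x3 uint8, red, green, blue), "range_z" (384x512 float32, m along the optical axis (not along the pixel's ray), 0 where there is no reading), "camera_matrix" (3x3 intrinsics, pixels), "dist_coeffs" ([k1, k2, p1, p2, k3] as OpenCV has them; the pictures are not rectified), "rvec" (rotation vector, rad) and "tvec" (3), from world to camera coordinates, as OpenCV has them; the wrist camera has in their place "T_tool_cam" (4x4, takes a point from camera to tool coordinates, whose origin is the TCP and whose axes are the flange's). Camera axes: x right, y down, z forward; pixel columns grow to the right and rows downward; lengths in m; the calibration is good to about 2 mm. A picture is of the moment at which its call begins: read the wrist's pose just before it.
- manip.sign_off(): hands the job in; it is judged then, once.
The state is a dict: "time_s": time; "joint_pos": joint angles; "qd": joint speeds; "joint_efforts": joint torques, N m; "position": TCP position; "tool_rot": TCP orientation; "force": force on the tool from outside, world axes, zero at the start; "torque": the same for the moment, N m; "finger_gap": finger opening in m; "gripper_force": force on a finger pad.
Only numpy, scipy, OpenCV 4.12 (cv2) and the standard library are available. Lean on these libraries where they do the work, as an engineer would, in place of code of your own. Each camera call takes 0.05 s, during which the arm holds its last target. There are 200 camera calls.

## Working session

There is one attempt and no reset: what is moved stays moved. The work goes in short steps, Python scripts to look and compute and a tool call to move; the robot and the scene stay as the last step left them, time stands still between calls to the robot, and variables do not carry over. Pictures are saved under pics/ and viewed, at most 16 in all, crops included, and the job is handed in when it is done.

Besides the shell and the picture viewer there is one more tool, called after ">>>" as a command line: name --argument value ..., lists and objects as JSON in quotes. jog_arm: Moves the arm, as the interface text tells. Its arguments: {"type":"object","properties":{"rows":{"type":"array"},"grip_force":{"type":"number"}},"required":["rows"]}

```bash
mkdir -p pics; ls; cat > h.py <<'E'
import numpy as np, cv2, pickle
from plant import manip
def cap(n):
    s=manip.observe(); c=manip.capture(n); c['s']=s
    if n=='wrist':
        T=np.eye(4); T[:3,:3]=cv2.Rodrigues(np.array(s['tool_rot'],float))[0]; T[:3,3]=s['position']
        c['Twc']=T@np.array(c['T_tool_cam'])
    else:
        T=np.eye(4); T[:3,:3]=cv2.Rodrigues(np.array(c['rvec'],float))[0]; T[:3,3]=np.ravel(c['tvec'])
        c['Twc']=np.linalg.inv(T)
    return c
def save(c,f,crop=None,scale=1):
    im=c['pixels'][:,:,::-1]
    if crop: x0,y0,x1,y1=crop; im=im[y0:y1,x0:x1]
    cv2.imwrite(f,cv2.resize(im,None,fx=scale,fy=scale,interpolation=cv2.INTER_CUBIC))
def ray(c,uv):
    p=cv2.undistortPoints(np.array(uv,float).reshape(-1,1,2),np.array(c['camera_matrix'],float),np.array(c['dist_coeffs'],float)).reshape(-1,2)
    return np.c_[p,np.ones(len(p))]
def onz(c,uv,z):  # intersect with plane z
    d=ray(c,uv)@c['Twc'][:3,:3].T; o=c['Twc'][:3,3]
    return o+d*((z-o[2])/d[:,2])[:,None]
def cloud(c):
    h,w=c['range_z'].shape; v,u=np.mgrid[:h,:w]
    P=ray(c,np.c_[u.ravel(),v.ravel()])*c['range_z'].reshape(-1,1)
    return (P@c['Twc'][:3,:3].T+c['Twc'][:3,3]).reshape(h,w,3)
E
python3 - <<'E'
from h import *
print(manip.observe())
for n in ['top','scene']:
    c=cap(n); pickle.dump(c,open(n+'.pkl','wb')); save(c,f'pics/{n}0.png',scale=1.5); print(c['Twc'].round(3),c['camera_matrix'])
E
```

```text
pics
{'time_s': 0.0, 'joint_pos': array([-1.36735710e+00,  2.91246163e-01, -1.54122060e-01,  1.12666101e+00,
       -8.01202542e-06,  1.43152271e+00]), 'qd': array([-0.00045068,  0.00064216, -0.00068632,  0.00141488,  0.00149025,
       -0.00071329]), 'joint_efforts': array([-2.75389230e-04, -5.37144756e+01,  3.31373477e+01,  1.58063538e-02,
       -4.15516015e-04,  1.37425252e-05]), 'position': array([ 0.17635176, -0.4940513 ,  0.2307516 ]), 'tool_rot': array([-3.09436810e+00, -5.35491363e-01,  7.46717429e-05]), 'force': array([ 0.04286424,  0.08219507, -1.29947233]), 'torque': array([-0.00417145,  0.0290278 , -0.01967341]), 'gripper_force': 0.0, 'finger_gap': 0.0854908236579888}
[[ 0.019 -0.995  0.101  0.508]
 [-1.    -0.018  0.019 -0.171]
 [-0.017 -0.102 -0.995  1.277]
 [ 0.     0.     0.     1.   ]] [[361.05984493   0.         255.87668337]
 [  0.         361.05984493 193.205823  ]
 [  0.           0.           1.        ]]
[[-0.747 -0.465  0.475  0.006]
 [-0.665  0.508 -0.547  0.576]
 [ 0.013 -0.724 -0.689  0.973]
 [ 0.     0.     0.     1.   ]] [[461.62591081   0.         255.65304408]
 [  0.         461.62591081 188.6459432 ]
 [  0.           0.           1.        ]]
```

View pics/top0.png

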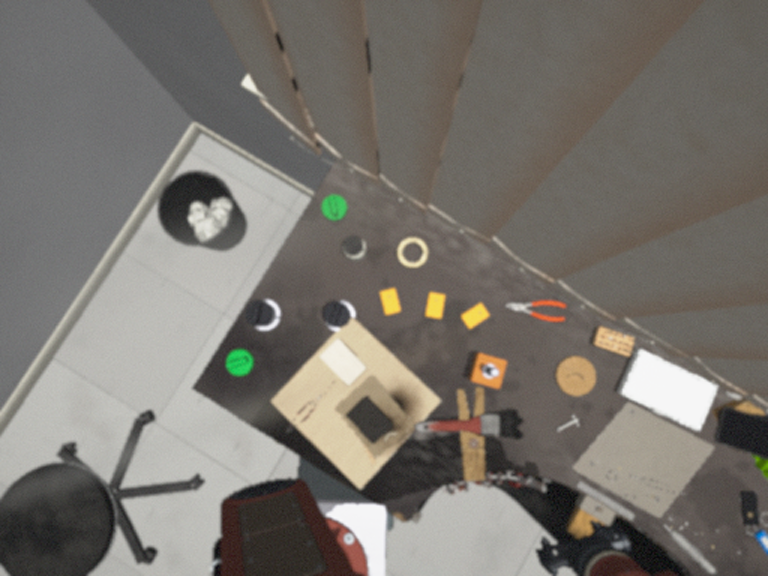

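View pics/scene0.png

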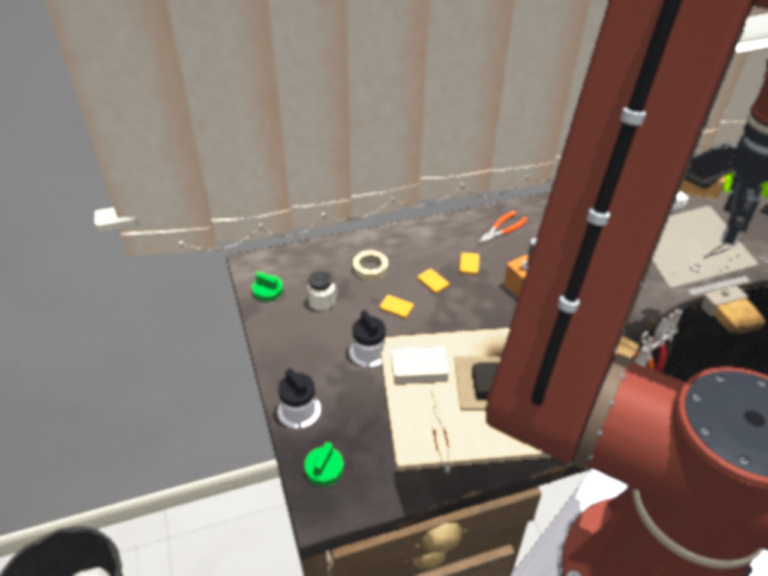

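The scene view shows the same layout as the top view. In the top view (full-scale 768x576 px):
- **Left pot, black cap:** (265,315). This is the one I want.
- **Right pot, black cap:** (338,315). Look-alike.
- **Green caps:** (334,207) and (239,362). Decoys.
- **Jar with black lid:** (354,246).
- **Blanks:** (390,301), (435,305) and (475,316).
- **Stand with punch:** (490,370).

Next I'll measure these positions.

```bash
python3 - <<'E'
from h import *
c=pickle.load(open('top.pkl','rb')); X=cloud(c); im=c['pixels']; hsv=cv2.cvtColor(im,cv2.COLOR_RGB2HSV)
tab=np.abs(X[...,2])<0.2
for name,lo,hi in [('yellow',(18,150,120),(32,255,255)),('green',(45,150,80),(75,255,255)),('orange',(5,150,120),(17,255,255))]:
    m=cv2.inRange(hsv,lo,hi); n,l,st,ce=cv2.connectedComponentsWithStats(m)
    for i in range(1,n):
        if st[i,4]>25:
            P=X[l==i]; print(name,st[i],ce[i].round(1),np.median(P,0).round(3))
            if name=='yellow':
                r=cv2.minAreaRect(onz(c,np.argwhere(l==i)[:,::-1],0.009)[:,:2].astype(np.float32)); print('  ',r)
# pots: points at various z
for nm,(u,v) in {'left':(177,210),'right':(225,210),'stand':(327,246),'jar':(236,164)}.items():
    w=np.zeros(im.shape[:2],bool); w[v-28:v+28,u-28:u+28]=1
    for a,b in [(.05,.072),(.072,.1),(.1,.13)]:
        P=X[w&(X[...,2]>a)&(X[...,2]<b)]
        if len(P)>5: print(nm,a,len(P),P.mean(0).round(4),cv2.minAreaRect(P[:,:2].astype(np.float32)))
save(c,'pics/crop1.png',(150,180,350,265),4)
E
```

```text
yellow [254 192  13  18 171] [259.7 200.6] [ 0.61  -0.162  0.009]
   ((0.6114105582237244, -0.16086432337760925), (0.05660010129213333, 0.03756071999669075), 14.954537391662598)
yellow [284 195  13  17 175] [289.8 203.2] [ 0.605 -0.267  0.009]
   ((0.6037672758102417, -0.26687049865722656), (0.03802504017949104, 0.056817684322595596), 81.48341369628906)
yellow [307 202  19  17 178] [316.2 210.2] [ 0.582 -0.359  0.009]
   ((0.5817669034004211, -0.3594054579734802), (0.03753626346588135, 0.05773819983005524), 34.544647216796875)
green [215 131  15  15 164] [222.4 137.4] [ 0.832 -0.026  0.019]
green [151 233  18  18 262] [159.4 241.2] [0.464 0.182 0.018]
orange [355 200  22   5  63] [365.7 202. ] [ 0.613 -0.531  0.01 ]
orange [355 208  21   7  61] [365.1 211.4] [ 0.581 -0.529  0.01 ]
orange [314 236  23  23 244] [324.2 246.6] [ 0.459 -0.375  0.057]
left 0.05 190 [0.5736 0.1316 0.0654] ((0.5742964148521423, 0.13403111696243286), (0.05850936472415924, 0.05765162780880928), 49.183753967285156)
left 0.072 71 [0.5734 0.1332 0.0874] ((0.5732399225234985, 0.13111716508865356), (0.0204942505806
[... 240 characters left out ...]
5712398886680603, -0.041636768728494644), (0.01806577667593956, 0.048854369670152664), 82.0313949584961)
stand 0.05 332 [ 0.4564 -0.3806  0.0573] ((0.4560867249965668, -0.38207370042800903), (0.06501337140798569, 0.06339246034622192), 75.31172943115234)
stand 0.072 8 [ 0.4574 -0.3757  0.0844] ((0.4561876654624939, -0.37592750787734985), (0.00356778665445745, 0.016711778938770294), 86.83153533935547)
stand 0.1 35 [ 0.4562 -0.3801  0.1212] ((0.4557718336582184, -0.38113510608673096), (0.017329372465610504, 0.017162635922431946), 30.312095642089844)
jar 0.05 142 [ 0.7308 -0.0748  0.064 ] ((0.7317736148834229, -0.07468884438276291), (0.04280022159218788, 0.04294648766517639), 13.196211814880371)
```

View pics/crop1.png

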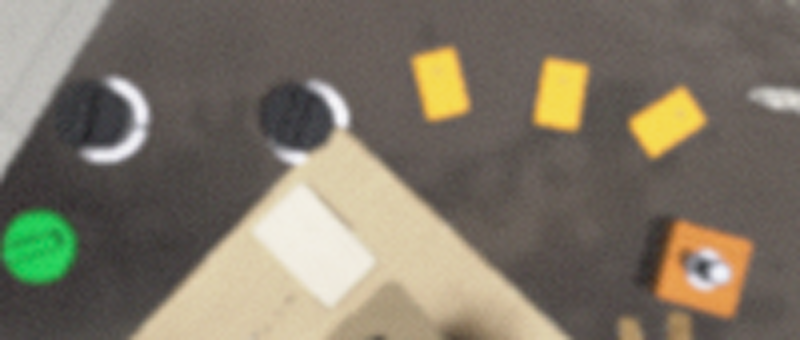

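The crop shows the left black cap at (97,117), on its pot and clearly distinct from the green cap at (38,245). Its bar runs roughly along world x. Next I'll add a move calculator and go there.

```bash
cat >> h.py <<'E'
def go(target,psi=None,frm=None):
    """slide/roll numbers to reach target (tool down, tool-x yaw psi) from current or given (pos,psi)"""
    if frm is None:
        s=manip.observe(); R=cv2.Rodrigues(np.array(s['tool_rot'],float))[0]; p=np.array(s['position'])
        cur=np.arctan2(R[1,0],R[0,0])
    else: p,cur=np.array(frm[0]),frm[1]; R=np.array([[np.cos(cur),np.sin(cur),0],[np.sin(cur),-np.cos(cur),0],[0,0,-1]])
    sl=R.T@(np.array(target)-p)/.25
    r=0 if psi is None else (cur-psi+np.pi)%(2*np.pi)-np.pi
    print('pos',p.round(4),'psi',round(cur,4),'tilt',(R[:2,2]).round(4),'slide',sl.round(4),'roll',round(r/(np.pi/2),4),'rad',round(r,3))
E
python3 - <<'E'
from h import *
go((.48,-.27,.30)); 
go((.5735,.132,.25),2.97); 
E
```

```text
pos [ 0.1764 -0.4941  0.2308] psi 0.3428 tilt [-0.0002  0.0011] slide [ 1.4451 -0.4363 -0.276 ] roll 0.0 rad 0
pos [ 0.1764 -0.4941  0.2308] psi 0.3428 tilt [-0.0002  0.0011] slide [ 2.3378 -1.8248 -0.0743] roll -1.6725 rad -2.627
```

>>> jog_arm --rows '[{"slide":[0.25,-0.075,-0.05],"roll":0,"gripper":85},{"slide":[0.5,-0.15,-0.1],"roll":0,"gripper":85},{"slide":[0.75,-0.22,-0.15],"roll":0,"gripper":85},{"slide":[1,-0.3,-0.2],"roll":0,"gripper":85},{"slide":[1,-0.3,-0.2],"roll":0,"gripper":85}]'

```text
time_s: 0.72
position: [0.389, -0.3377, 0.2818]
tool_rot: [3.094, 0.542, 0.001]
force: [0.7, -0.2, 0.6]
finger_gap: 0.0849
gripper_force: 0.0
```

>>> jog_arm --rows '[{"slide":[0.22,-0.07,-0.04],"roll":0,"gripper":85},{"slide":[0.44,-0.13,-0.08],"roll":0,"gripper":85},{"slide":[0.44,-0.13,-0.08],"roll":0,"gripper":85},{"slide":[0.44,-0.13,-0.08],"roll":0,"gripper":85}]'

```text
time_s: 1.23
position: [0.4787, -0.2726, 0.3007]
tool_rot: [-3.095, -0.536, 0.002]
force: [-0.3, -0.3, -0.7]
finger_gap: 0.085
gripper_force: 0.0
```

```bash
python3 - <<'E'
from h import *
c=cap('wrist'); pickle.dump(c,open('w1.pkl','wb')); save(c,'pics/w1.png',scale=1.5); print(c['T_tool_cam'].round(3),c['camera_matrix'][0,0]); t=cap('top'); pickle.dump(t,open('top2.pkl','wb'))
go((.5735,.132,.25),2.97)
E
```

```text
[[-0.001 -0.965 -0.263  0.066]
 [ 1.    -0.001 -0.     0.   ]
 [-0.    -0.263  0.965 -0.142]
 [ 0.     0.     0.     1.   ]] 335.48909636182856
pos [ 0.4782 -0.2731  0.3009] psi 0.3412 tilt [-0.0011  0.0003] slide [ 0.9015 -1.3992  0.2036] roll -1.6736 rad -2.629
```

View pics/w1.png

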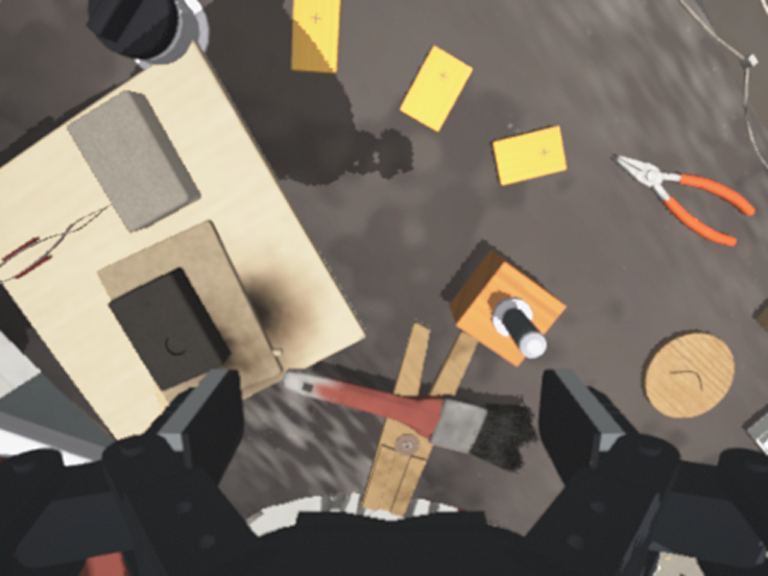

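Wrist view: crosses at (316,18), (443,76) and (544,153), punch upright in the stand at (530,340), and no fourth blank in sight.

```bash
python3 - <<'E'
from h import *
c=pickle.load(open('w1.pkl','rb'))
print(onz(c,[(316/1.5,18/1.5),(443/1.5,76/1.5),(544/1.5,153/1.5)],.009).round(4))
p=np.array([.4782,-.2731,.3009]); psi=.3412
R=np.array([[np.cos(psi),np.sin(psi),0],[np.sin(psi),-np.cos(psi),0],[0,0,-1]])
q=p+R@np.array([.45,-.7,.1])*.25; print(q); go((.5735,.132,.25),2.97,(q,psi+.84*np.pi/2))
E
```

```text
[[ 0.6223 -0.1589  0.009 ]
 [ 0.6149 -0.2694  0.009 ]
 [ 0.5872 -0.3709  0.009 ]]
[ 0.52565663 -0.07054354  0.2759    ]
pos [ 0.5257 -0.0705  0.2759] psi 1.6607 tilt [0. 0.] slide [0.7897 0.2633 0.1036] roll -0.8335 rad -1.309
```

>>> jog_arm --rows '[{"slide":[0.06,-0.1,0.0],"roll":-0.12,"gripper":85},{"slide":[0.12,-0.2,0.0],"roll":-0.24,"gripper":85},{"slide":[0.2,-0.3,0.0],"roll":-0.36,"gripper":85},{"slide":[0.26,-0.4,0.0],"roll":-0.48,"gripper":85},{"slide":[0.32,-0.5,0.05],"roll":-0.6,"gripper":85},{"slide":[0.38,-0.6,0.1],"roll":-0.72,"gripper":85},{"slide":[0.45,-0.7,0.1],"roll":-0.84,"gripper":85},{"slide":[0.45,-0.7,0.1],"roll":-0.84,"gripper":85},{"slide":[0.45,-0.7,0.1],"roll":-0.84,"gripper":85}]'

```text
time_s: 2.45
position: [0.5261, -0.0707, 0.2763]
tool_rot: [2.121, 2.317, -0.001]
force: [-0.9, -0.1, 0.7]
finger_gap: 0.085
gripper_force: 0.0
```

>>> jog_arm --rows '[{"slide":[0.11,0.04,0.0],"roll":-0.12,"gripper":85},{"slide":[0.22,0.08,0.0],"roll":-0.24,"gripper":85},{"slide":[0.33,0.12,0.0],"roll":-0.36,"gripper":85},{"slide":[0.45,0.15,0.05],"roll":-0.48,"gripper":85},{"slide":[0.56,0.19,0.1],"roll":-0.6,"gripper":85},{"slide":[0.67,0.22,0.1],"roll":-0.72,"gripper":85},{"slide":[0.79,0.263,0.1],"roll":-0.834,"gripper":85},{"slide":[0.79,0.263,0.1],"roll":-0.834,"gripper":85},{"slide":[0.79,0.263,0.1],"roll":-0.834,"gripper":85}]'

```text
time_s: 3.58
position: [0.5739, 0.1318, 0.2512]
tool_rot: [-0.272, -3.13, 0.001]
force: [0.2, -0.4, 0.9]
finger_gap: 0.085
gripper_force: 0.0
```

```bash
python3 - <<'E'
from h import *
c=cap('wrist'); pickle.dump(c,open('w2.pkl','wb')); save(c,'pics/w2.png',scale=1.5); X=cloud(c)
d=np.hypot(X[...,0]-.5735,X[...,1]-.132)
top=X[(d<.035)&(X[...,2]>.08)&(X[...,2]<.1)]; r=cv2.minAreaRect(top[:,:2].astype(np.float32)); print(len(top),r,top[:,2].mean())
q=top[:,:2]-top[:,:2].mean(0); w,V=np.linalg.eigh(q.T@q); print(top[:,:2].mean(0),np.degrees(np.arctan2(V[1,1],V[0,1])))
ct=X[(d<.038)&(X[...,2]>.055)&(X[...,2]<.075)]; print(len(ct),cv2.minEnclosingCircle(ct[:,:2].astype(np.float32)))
go((.5735,.132,.25),2.97)
E
```

```text
630 ((0.5739087462425232, 0.13457109034061432), (0.011355752125382423, 0.045372042804956436), 80.0604248046875) 0.08939553822463991
[0.57324005 0.1346251 ] 170.16704496868317
2150 ((0.57414710521698, 0.13440009951591492), 0.030080653727054596)
pos [0.574  0.1317 0.2513] psi 2.9683 tilt [-0.0001 -0.0004] slide [0.002  0.0009 0.0052] roll -0.0011 rad -0.002
```

View pics/w2.png

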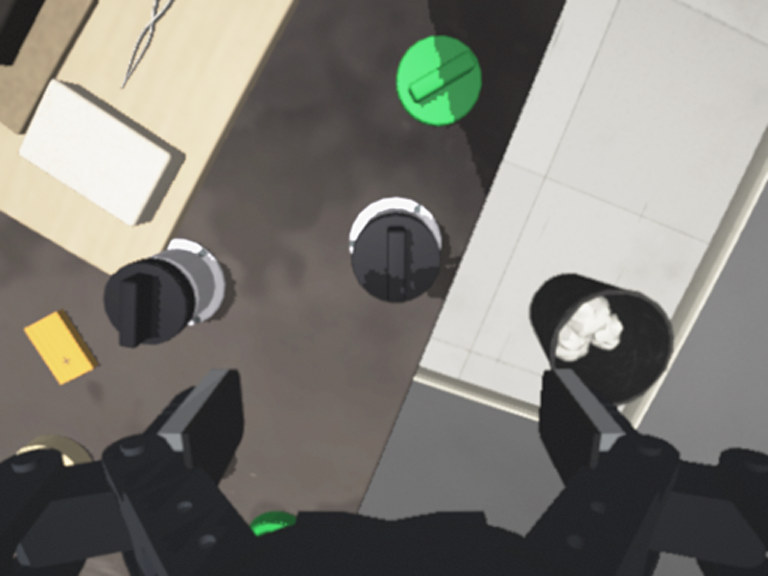

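The wrist view confirms the left cap at (396,250), bar aligned with the closing direction. Lowering and gripping.

>>> jog_arm --rows '[{"slide":[0.0,0.01,0.2],"roll":0,"gripper":60},{"slide":[0.0,0.01,0.4],"roll":0,"gripper":60},{"slide":[0.0,0.01,0.6],"roll":0,"gripper":60},{"slide":[0.0,0.01,0.68],"roll":0,"gripper":50},{"slide":[0.0,0.01,0.725],"roll":0,"gripper":40},{"slide":[0.0,0.01,0.725],"roll":0,"gripper":30},{"slide":[0.0,0.01,0.725],"roll":0,"gripper":5},{"slide":[0.0,0.01,0.725],"roll":0,"gripper":5},{"slide":[0.0,0.01,0.725],"roll":0,"gripper":5},{"slide":[0.0,0.01,0.725],"roll":0,"gripper":5}]' --grip_force 70

```text
time_s: 4.88
position: [0.5753, 0.1355, 0.0713]
tool_rot: [0.266, 3.128, -0.0]
force: [0.6, -1.0, 8.0]
finger_gap: 0.0106
gripper_force: 71.5
```

```bash
python3 -c "
from h import *
s=manip.observe(); print(s['time_s'],s['finger_gap'],s['gripper_force'],s['force'],s['torque']); go((.574,.134,.07),2.968)"
```

```text
4.875 0.010567876923782249 71.52643203735352 [ 0.61612135 -1.0474466   8.02778266] [-0.35817403  0.11660536 -0.0811391 ]
pos [0.5753 0.1355 0.0713] psi 2.9722 tilt [ 0.0022 -0.0003] slide [ 0.0042 -0.0067  0.005 ] roll 0.0027 rad 0.004
```

>>> jog_arm --rows '[{"slide":[0,0,-0.006],"roll":0.06,"gripper":5},{"slide":[0,0,-0.006],"roll":0.12,"gripper":5},{"slide":[0,0,-0.006],"roll":0.18,"gripper":5},{"slide":[0,0,-0.006],"roll":0.18,"gripper":5}]'

```text
time_s: 5.38
position: [0.5755, 0.1357, 0.0724]
tool_rot: [0.703, 3.06, 0.001]
force: [0.7, -0.2, 5.2]
finger_gap: 0.0107
gripper_force: 71.4
```

```bash
python3 -c "
from h import *
s=manip.observe(); print(s['time_s'],s['finger_gap'],s['gripper_force'],s['force'],s['torque'],s['joint_pos']); go((.574,.134,.07),2.968)"
```

```text
5.375 0.010651973662677618 71.38818025588989 [ 0.68509817 -0.23620351  5.17877349] [-0.0879918  -0.48529792 -0.16205378] [ 1.08031220e-01  5.41509432e-01 -2.08230723e-01  8.18710021e-01
 -1.04248617e-04  5.59580287e-01]
pos [0.5755 0.1357 0.0724] psi 2.69 tilt [0.0023 0.0001] slide [ 0.0024 -0.0087  0.0098] roll -0.177 rad -0.278
```

No stop met past 0.28 rad at low torque, so roll + is the loosening way. I'll continue to about 1.5 rad.

>>> jog_arm --rows '[{"slide":[0,0,0],"roll":0.11,"gripper":5},{"slide":[0,0,0],"roll":0.22,"gripper":5},{"slide":[0,0,0],"roll":0.33,"gripper":5},{"slide":[0,0,0],"roll":0.44,"gripper":5},{"slide":[0,0,0],"roll":0.55,"gripper":5},{"slide":[0,0,0],"roll":0.66,"gripper":5},{"slide":[0,0,0],"roll":0.775,"gripper":5},{"slide":[0,0,0],"roll":0.775,"gripper":5},{"slide":[0,0,0],"roll":0.775,"gripper":5}]'

```text
time_s: 6.5
position: [0.5741, 0.1346, 0.0719]
tool_rot: [2.325, 2.112, -0.002]
force: [-2.6, -4.8, 6.4]
finger_gap: 0.0101
gripper_force: 71.7
```

```bash
python3 -c "
from h import *
s=manip.observe(); print(s['time_s'],s['finger_gap'],s['gripper_force'],s['force'],s['torque']); go((.574,.134,.07),2.968)"
```

```text
6.5 0.01006355223070639 71.6833484172821 [-2.59961097 -4.80777242  6.43517485] [-1.24912939  0.3943658  -0.15447727]
pos [0.5741 0.1346 0.0719] psi 1.4748 tilt [-0.0004 -0.0019] slide [-0.0025 -0.      0.0076] roll -0.9506 rad -1.493
```

>>> jog_arm --rows '[{"slide":[0,0,-0.02],"roll":0,"gripper":5},{"slide":[0,0,-0.04],"roll":0,"gripper":5},{"slide":[0,0,-0.06],"roll":0,"gripper":5},{"slide":[0,0,-0.06],"roll":0,"gripper":5}]'

```text
time_s: 7.0
position: [0.5749, 0.1361, 0.0872]
tool_rot: [2.327, 2.11, 0.002]
force: [0.2, 0.2, -0.2]
finger_gap: 0.0103
gripper_force: 70.5
```

```bash
python3 -c "
from h import *
s=manip.observe(); print(s['time_s'],s['finger_gap'],s['gripper_force'],s['force'],s['torque']); go((.574,.134,.25),2.968); go((.69,.04,.16),None)"
```

```text
7.0 0.010277165526581313 70.52674412727356 [ 0.24821168  0.20458894 -0.15423612] [ 0.04060073 -0.00073475 -0.00967227]
pos [0.5749 0.1361 0.0872] psi 1.4729 tilt [0.0013 0.0009] slide [-0.008 -0.002 -0.651] roll -0.9518 rad -1.495
pos [0.5749 0.1361 0.0872] psi 1.4729 tilt [0.0013 0.0009] slide [-0.3373  0.4961 -0.2908] roll 0.0 rad 0
```

Cap is free. Set it down at (0.69, 0.04).

>>> jog_arm --rows '[{"slide":[0,0,-0.15],"roll":0,"gripper":5},{"slide":[-0.05,0.08,-0.27],"roll":0,"gripper":5},{"slide":[-0.17,0.25,-0.27],"roll":0,"gripper":5},{"slide":[-0.3,0.42,-0.2],"roll":0,"gripper":5},{"slide":[-0.34,0.495,-0.1],"roll":0,"gripper":5},{"slide":[-0.34,0.495,0.05],"roll":0,"gripper":5},{"slide":[-0.34,0.495,0.15],"roll":0,"gripper":5},{"slide":[-0.34,0.495,0.2],"roll":0,"gripper":5},{"slide":[-0.34,0.495,0.23],"roll":0,"gripper":5},{"slide":[-0.34,0.495,0.24],"roll":0,"gripper":5},{"slide":[-0.34,0.495,0.246],"roll":0,"gripper":5},{"slide":[-0.34,0.495,0.246],"roll":0,"gripper":5}]'

```text
time_s: 8.5
position: [0.6896, 0.0388, 0.0257]
tool_rot: [2.328, 2.109, 0.001]
force: [-0.2, -1.0, -0.3]
finger_gap: 0.0106
gripper_force: 70.6
```

```bash
python3 -c "
from h import *
s=manip.observe(); print(s['time_s'],s['finger_gap'],s['gripper_force'],s['force'],s['torque']); go((.69,.04,.025),None)"
```

```text
8.5 0.010614882669479707 70.61357975006104 [-0.15884651 -0.97513057 -0.33294254] [ 0.04250178  0.05034422 -0.01710715]
pos [0.6896 0.0388 0.0257] psi 1.4723 tilt [ 0.0009 -0.    ] slide [0.0048 0.0013 0.0027] roll 0.0 rad 0
```

>>> jog_arm --rows '[{"slide":[0,0,0.003],"roll":0,"gripper":5},{"slide":[0,0,0.006],"roll":0,"gripper":5},{"slide":[0,0,0.006],"roll":0,"gripper":5}]'

```text
time_s: 8.88
position: [0.6891, 0.0388, 0.0236]
tool_rot: [-2.328, -2.109, -0.0]
force: [0.1, -0.2, -1.0]
finger_gap: 0.0101
gripper_force: 70.6
```

>>> jog_arm --rows '[{"slide":[0,0,0],"roll":0,"gripper":15},{"slide":[0,0,0],"roll":0,"gripper":25},{"slide":[0,0,0],"roll":0,"gripper":40},{"slide":[0,0,0],"roll":0,"gripper":40},{"slide":[0,0,-0.1],"roll":0,"gripper":40},{"slide":[0,0,-0.3],"roll":0,"gripper":60},{"slide":[0,0,-0.55],"roll":0,"gripper":85},{"slide":[0,0,-0.8],"roll":0,"gripper":85},{"slide":[0,0,-0.9],"roll":0,"gripper":85},{"slide":[0,0,-0.9],"roll":0,"gripper":85}]'

```text
time_s: 10.12
position: [0.6904, 0.0388, 0.2512]
tool_rot: [2.326, 2.107, 0.005]
force: [-0.2, -0.0, 0.3]
finger_gap: 0.0849
gripper_force: 0.0
```

```bash
python3 -c "
from h import *
c=cap('wrist'); X=cloud(c); pickle.dump(c,open('w3.pkl','wb')); save(c,'pics/w3.png')
d=np.hypot(X[...,0]-.69,X[...,1]-.039)
P=X[(d<.045)&(X[...,2]>.033)&(X[...,2]<.06)]; print(len(P),cv2.minAreaRect(P[:,:2].astype(np.float32)),P[:,2].mean())
P=X[(d<.045)&(X[...,2]>.012)&(X[...,2]<.025)]; print(len(P),cv2.minEnclosingCircle(P[:,:2].astype(np.float32)),P[:,2].mean())
d=np.hypot(X[...,0]-.574,X[...,1]-.134)
P=X[(d<.045)&(X[...,2]>.055)&(X[...,2]<.075)]; print(len(P),cv2.minEnclosingCircle(P[:,:2].astype(np.float32)) if len(P) else '')
go((.456,-.381,.25),0.2)"
```

```text
506 ((0.6890552043914795, 0.039182398468256), (0.045234426856040955, 0.011976362206041813), 84.47303771972656) 0.040925059314839266
1630 ((0.6890740394592285, 0.038774993270635605), 0.030052175745368004) 0.01731144868863691
750 ((0.5740183591842651, 0.13392361998558044), 0.025080956518650055)
pos [0.6895 0.0388 0.2491] psi 1.4722 tilt [ 0.0014 -0.    ] slide [-1.763  -0.7642 -0.005 ] roll 0.8099 rad 1.272
```

>>> jog_arm --rows '[{"slide":[-0.22,-0.1,0],"roll":0,"gripper":85},{"slide":[-0.44,-0.19,0],"roll":0,"gripper":85},{"slide":[-0.66,-0.29,0],"roll":0,"gripper":85},{"slide":[-0.88,-0.38,0],"roll":0,"gripper":85},{"slide":[-0.88,-0.38,0],"roll":0,"gripper":85}]'

```text
time_s: 10.8
position: [0.5704, -0.1739, 0.247]
tool_rot: [-2.332, -2.102, 0.003]
force: [-0.0, -0.1, -0.2]
finger_gap: 0.0846
gripper_force: 0.0
```

>>> jog_arm --rows '[{"slide":[-0.22,-0.1,0],"roll":0,"gripper":85},{"slide":[-0.44,-0.19,0],"roll":0,"gripper":85},{"slide":[-0.66,-0.29,0],"roll":0,"gripper":85},{"slide":[-0.88,-0.38,0],"roll":0,"gripper":85},{"slide":[-0.88,-0.38,0],"roll":0,"gripper":85},{"slide":[-0.88,-0.38,0],"roll":0,"gripper":85}]'

```text
time_s: 11.55
position: [0.4568, -0.3794, 0.2474]
tool_rot: [-2.327, -2.108, -0.001]
force: [-0.1, -0.9, -1.1]
finger_gap: 0.0853
gripper_force: 0.0
```

```bash
python3 -c "
from h import *
c=cap('wrist'); X=cloud(c); pickle.dump(c,open('w4.pkl','wb')); save(c,'pics/w4.png',scale=1.5)
d=np.hypot(X[...,0]-.456,X[...,1]+.381)
for a,b in [(.05,.058),(.059,.066),(.066,.116),(.116,.122),(.122,.13)]:
  P=X[(d<.05)&(X[...,2]>a)&(X[...,2]<b)]
  if len(P)>3: print(a,len(P),P.mean(0),cv2.minAreaRect(P[:,:2].astype(np.float32)))
go((.456,-.381,.073),None)"
```

```text
0.05 2922 [ 0.45674823 -0.38114878  0.05542291] ((0.45632049441337585, -0.38452258706092834), (0.06458151340484619, 0.06416938453912735), 74.74966430664062)
0.059 350 [ 0.45682478 -0.37857547  0.06149216] ((0.4567803740501404, -0.3813820481300354), (0.025378257036209106, 0.030090313404798508), 84.23078918457031)
0.066 241 [ 0.45691981 -0.37720859  0.09484222] ((0.456963449716568, -0.37926843762397766), (0.009788493625819683, 0.019497640430927277), 82.44450378417969)
0.116 57 [ 0.45562978 -0.38049026  0.1208526 ] ((0.4561392664909363, -0.38403284549713135), (0.018415281549096107, 0.017646918073296547), 44.895362854003906)
0.122 337 [ 0.45643108 -0.38377435  0.12420723] ((0.4560098946094513, -0.3838450312614441), (0.017851408571004868, 0.017320945858955383), 84.74018859863281)
pos [ 0.4572 -0.379   0.2477] psi 1.4732 tilt [-0.0008  0.0015] slide [-0.0093 -0.0032  0.6986] roll 0.0 rad 0
```

View pics/w4.png

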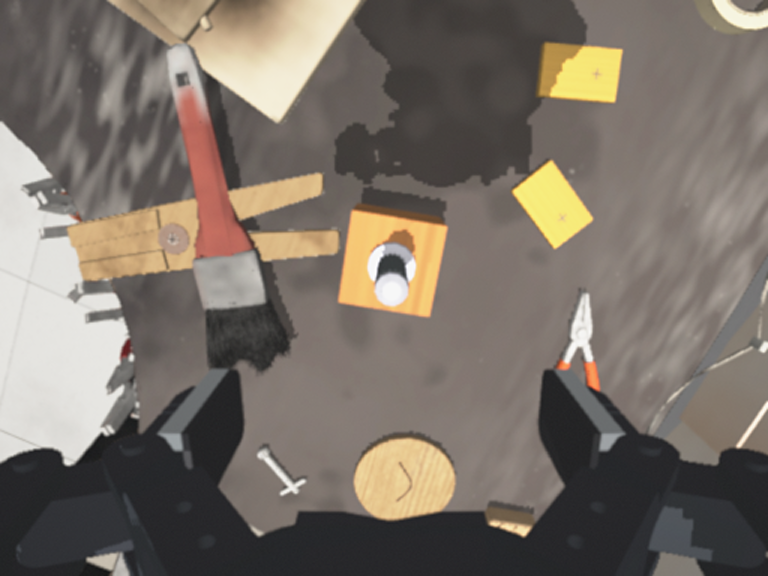

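The punch handle is at (392,280) in the stand, between the open fingers. Descending to grip.

>>> jog_arm --rows '[{"slide":[-0.019,-0.001,0.2],"roll":0,"gripper":70},{"slide":[-0.019,-0.001,0.4],"roll":0,"gripper":60},{"slide":[-0.019,-0.001,0.58],"roll":0,"gripper":60},{"slide":[-0.019,-0.001,0.66],"roll":0,"gripper":60},{"slide":[-0.019,-0.001,0.7],"roll":0,"gripper":50},{"slide":[-0.019,-0.001,0.7],"roll":0,"gripper":40},{"slide":[-0.019,-0.001,0.7],"roll":0,"gripper":30},{"slide":[-0.019,-0.001,0.7],"roll":0,"gripper":22},{"slide":[-0.019,-0.001,0.7],"roll":0,"gripper":8},{"slide":[-0.019,-0.001,0.7],"roll":0,"gripper":8},{"slide":[-0.019,-0.001,0.7],"roll":0,"gripper":8}]' --grip_force 90

```text
time_s: 12.98
position: [0.4564, -0.3855, 0.0747]
tool_rot: [2.327, 2.108, 0.0]
force: [-1.2, 0.8, 5.2]
finger_gap: 0.0159
gripper_force: 87.5
```

>>> jog_arm --rows '[{"slide":[0,0,-0.15],"roll":0,"gripper":8},{"slide":[0,0,-0.35],"roll":0,"gripper":8},{"slide":[0,0,-0.55],"roll":0,"gripper":8},{"slide":[0,0,-0.6],"roll":0,"gripper":8},{"slide":[0,0,-0.6],"roll":0,"gripper":8},{"slide":[0,0,-0.6],"roll":0,"gripper":8}]'

```text
time_s: 13.72
position: [0.4553, -0.3844, 0.2217]
tool_rot: [-2.326, -2.107, 0.0]
force: [-0.4, 0.2, -2.1]
finger_gap: 0.0162
gripper_force: 88.0
```

```bash
python3 -c "
from h import *
s=manip.observe(); print(s['time_s'],s['finger_gap'],s['gripper_force'],s['force'],s['torque'])
c=cap('wrist'); pickle.dump(c,open('w5.pkl','wb')); save(c,'pics/w5.png',scale=1.5)
X=cloud(c); Ti=np.linalg.inv(c['Twc']@np.linalg.inv(np.array(c['T_tool_cam']))); Y=X@Ti[:3,:3].T+Ti[:3,3]
# punch points in tool frame, ahead of tips
for a,b in [(.01,.016),(.018,.03),(.03,.045),(.05,.07)]:
  P=Y[(np.hypot(Y[...,0],Y[...,1])<.02)&(Y[...,2]>a)&(Y[...,2]<b)]
  if len(P): print(a,len(P),P.mean(0).round(4),P[:,:2].min(0).round(4),P[:,:2].max(0).round(4),P[:,2].max())
go((.45,-.384,.25),None)"
```

```text
13.725 0.016242027678216264 87.95275926589966 [-0.43992115  0.19355434 -2.14623418] [ 0.05553881 -0.00542429  0.02591649]
0.01 1027 [ 0.0105 -0.0003  0.0133] [ 0.0033 -0.0155] [0.0172 0.015 ] 0.015996828754598097
0.018 12 [0.0148 0.0018 0.0185] [ 0.0092 -0.0122] [0.0166 0.0131] 0.019237543418040515
0.05 5 [ 0.0059 -0.0006  0.0549] [ 0.0042 -0.0023] [0.0071 0.0007] 0.06093118424814964
pos [ 0.4553 -0.3843  0.2216] psi 1.4721 tilt [-0.0022  0.0024] slide [-0.0007 -0.0215 -0.1136] roll 0.0 rad 0
```

View pics/w5.png

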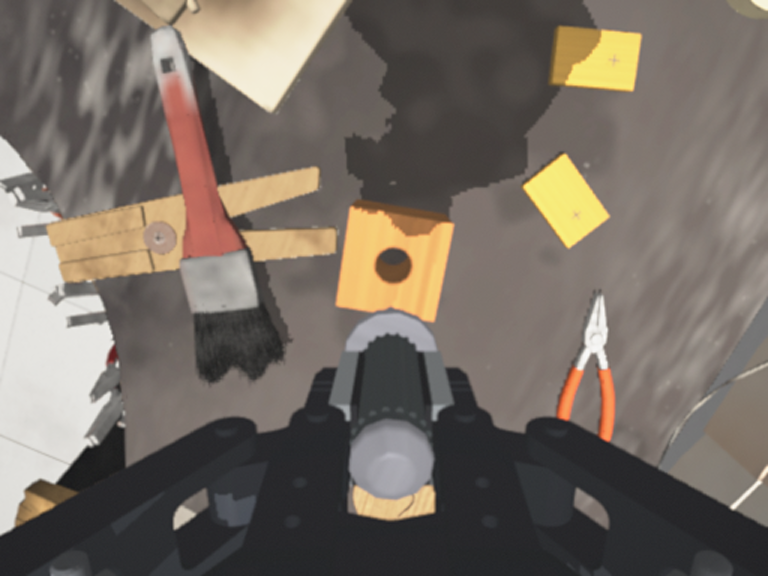

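The punch is held with its collar visible at (390,330) and button at (390,455). The stand hole at (393,265) is empty. Next I'll work out tilt and tip offset in the tool frame.

```bash
cat >> h.py <<'E'
def tiltcheck(c):
    X=cloud(c); Ti=np.linalg.inv(c['Twc']@np.linalg.inv(np.array(c['T_tool_cam']))); Y=X@Ti[:3,:3].T+Ti[:3,3]
    P=Y[(np.hypot(Y[...,0],Y[...,1])<.022)&(Y[...,2]<-.044)&(Y[...,2]>-.06)]
    if len(P): print('button',len(P),np.median(P[:,2]).round(4),cv2.minAreaRect(P[np.abs(P[:,2]-np.median(P[:,2]))<.002][:,:2].astype(np.float32))[:2],P.mean(0).round(4))
    P=Y[(np.hypot(Y[...,0],Y[...,1])<.022)&(Y[...,2]>.008)&(Y[...,2]<.018)]
    # collar outer edge: circle fit of far rim per y-bin
    E=np.array([P[np.abs(P[:,1]-y)<.001][np.argmax(P[np.abs(P[:,1]-y)<.001][:,0])] for y in np.arange(-.012,.0121,.002)])
    from scipy.optimize import least_squares
    r=least_squares(lambda a:np.hypot(E[:,0]-a[0],E[:,1]-a[1])-.016,[0,0]); print('collar',r.x.round(4),np.median(P[:,2]).round(4),np.abs(r.fun).max().round(4))
E
python3 -c "
from h import *
tiltcheck(pickle.load(open('w5.pkl','rb')))"
```

```text
button 4199 -0.0492 ((0.0012052841484546661, -0.00017574243247509003), (0.023374920710921288, 0.03801708668470383)) [ 0.0062 -0.0001 -0.0494]
collar [ 0.001  -0.0004] 0.0133 0.0003
```

```bash
python3 -c "
from h import *
c=pickle.load(open('w5.pkl','rb'))
T=np.linalg.inv(np.array(c['T_tool_cam'])); rv=cv2.Rodrigues(T[:3,:3])[0]
pr=lambda p:cv2.projectPoints(np.array(p,float),rv,T[:3,3],np.array(c['camera_matrix']),np.array(c['dist_coeffs']))[0].reshape(-1,2)*1.5
print(pr([[.001,-.0004,-.0513],[.003,-.0004,-.0513],[.001,-.0004,.0687]]))
im=cv2.cvtColor(c['pixels'],cv2.COLOR_RGB2GRAY)[265:340,225:300]
Z=c['range_z'][265:340,225:300]; m=((Z>Z[40,35]-.006)&(Z<Z[40,35]+.006)&(im>75)).astype(np.uint8)
n,l,st,ce=cv2.connectedComponentsWithStats(m); i=l[40,35]; print(Z[40,35],st[i],(ce[i]+[225,265])*1.5)
(x,y),r=cv2.minEnclosingCircle(np.argwhere(l==i)[:,::-1].astype(np.float32)); print((x+225)*1.5,(y+265)*1.5,r*1.5)
t=pickle.load(open('top2.pkl','rb'))
tt=cap('top'); pickle.dump(tt,open('top3.pkl','wb'))
"
```

```text
[[390.46445313 477.60126342]
 [390.45857043 469.43999951]
 [390.32112273 309.26102321]]
0.10341849 [   8   14   57   54 2270] [390.75660793 458.69140969]
391.13942527770996 459.47595977783203 42.50310230255127
```

```bash
python3 -c "
from h import *
c=pickle.load(open('w5.pkl','rb'))
X=cloud(c); Ti=np.linalg.inv(c['Twc']@np.linalg.inv(np.array(c['T_tool_cam']))); Y=X@Ti[:3,:3].T+Ti[:3,3]
for v in range(270,345,4): print(v,Y[v,260].round(4),c['pixels'][v,260])
for u in range(224,300,5): print(u,Y[306,u].round(4))
"
```

```text
270 [ 0.0096 -0.0005 -0.0355] [58 60 61]
274 [ 0.0099 -0.0005 -0.0389] [58 62 63]
278 [ 0.0097 -0.0005 -0.0413] [63 66 67]
282 [ 0.0103 -0.0005 -0.045 ] [117 116 121]
286 [ 0.0097 -0.0005 -0.0465] [145 144 151]
290 [ 0.0088 -0.0005 -0.0473] [156 156 163]
294 [ 0.0085 -0.0005 -0.0493] [157 156 163]
298 [ 0.0074 -0.0005 -0.0498] [157 157 164]
302 [ 0.0058 -0.0005 -0.0495] [178 177 185]
306 [ 0.0049 -0.0005 -0.0503] [171 170 178]
310 [ 0.0043 -0.0005 -0.0516] [170 168 176]
314 [ 0.0023 -0.0005 -0.0508] [169 168 175]
318 [ 0.0007 -0.0005 -0.0507] [168 167 174]
322 [-0.001  -0.0005 -0.0503] [168 168 174]
326 [-0.003  -0.0005 -0.0497] [170 168 175]
330 [-0.0038 -0.0005 -0.0507] [154 154 160]
334 [-0.2119 -0.0008  0.214 ] [229 194 139]
338 [-0.2181 -0.0008  0.2142] [231 198 142]
342 [-0.2236 -0.0008  0.2134] [229 197 141]
224 [ 0.0162 -0.0097 -0.0673]
229 [ 0.0073 -0.0098 -0.054 ]
234 [ 0.0027 -0.009  -0.047 ]
239 [ 0.0039 -0.0072 -0.0489]
244 [ 0.0052 -0.0055 -0.0508]
249 [ 0.0042 -0.004  -0.0493]
254 [ 0.0053 -0.0024 -0.0509]
259 [ 0.0057 -0.0008 -0.0516]
264 [ 0.0048  0.0008 -0.0502]
269 [ 0.0057  0.0023 -0.0516]
274 [ 0.0049  0.0039 -0.0504]
279 [ 0.0036  0.0056 -0.0485]
284 [ 0.0035  0.0072 -0.0483]
289 [ 0.0024  0.009  -0.0467]
294 [ 0.013   0.0088 -0.0626]
299 [ 0.016   0.0095 -0.0671]
```

No tilt: the tip sits at about (0.001, -0.0004, 0.069) in the tool frame. Carrying it to the open pot.

>>> jog_arm --rows '[{"slide":[0.2,0.025,-0.05],"roll":0,"gripper":8},{"slide":[0.4,0.05,-0.05],"roll":0,"gripper":8},{"slide":[0.6,0.075,-0.05],"roll":0,"gripper":8},{"slide":[0.8,0.1,-0.05],"roll":0,"gripper":8},{"slide":[1.0,0.13,-0.05],"roll":0,"gripper":8}]'

```text
time_s: 14.45
position: [0.5127, -0.1377, 0.2351]
tool_rot: [-2.327, -2.108, 0.001]
force: [0.9, -0.6, -2.2]
finger_gap: 0.0159
gripper_force: 88.0
```

>>> jog_arm --rows '[{"slide":[0.2,0.025,0],"roll":0,"gripper":8},{"slide":[0.4,0.05,0],"roll":0,"gripper":8},{"slide":[0.6,0.075,0],"roll":0,"gripper":8},{"slide":[0.8,0.1,0],"roll":0,"gripper":8},{"slide":[1.0,0.13,0],"roll":0,"gripper":8},{"slide":[1.0,0.13,0],"roll":0,"gripper":8},{"slide":[1.0,0.13,0],"roll":0,"gripper":8}]'

```text
time_s: 15.32
position: [0.5694, 0.1061, 0.2351]
tool_rot: [-2.327, -2.109, 0.003]
force: [0.0, 0.0, -1.5]
finger_gap: 0.0159
gripper_force: 88.1
```

```bash
python3 -c "
from h import *
c=cap('wrist'); save(c,'pics/w6.png',scale=1.5); pickle.dump(c,open('w6.pkl','wb')); tiltcheck(c)
X=cloud(c); d=np.hypot(X[...,0]-.574,X[...,1]-.134)
P=X[(d<.024)&(X[...,2]>.059)&(X[...,2]<.066)]; print(len(P),P.mean(0),cv2.minAreaRect(P[:,:2].astype(np.float32)) if len(P)>3 else '')
go((.574,.133,.105),None)"
```

```text
button 4176 -0.0492 ((0.0017033470794558525, -0.00013768114149570465), (0.037722423672676086, 0.023375019431114197)) [ 0.0061 -0.0001 -0.0494]
collar [ 0.0009 -0.0003] 0.0133 0.0004
393 [0.57465786 0.13451543 0.06134979] ((0.5745935440063477, 0.13437947630882263), (0.038652412593364716, 0.03878955915570259), 84.57382202148438)
pos [0.5695 0.1055 0.2353] psi 1.4718 tilt [-0.0014 -0.0004] slide [0.1116 0.0078 0.5212] roll 0.0 rad 0
```

View pics/w6.png

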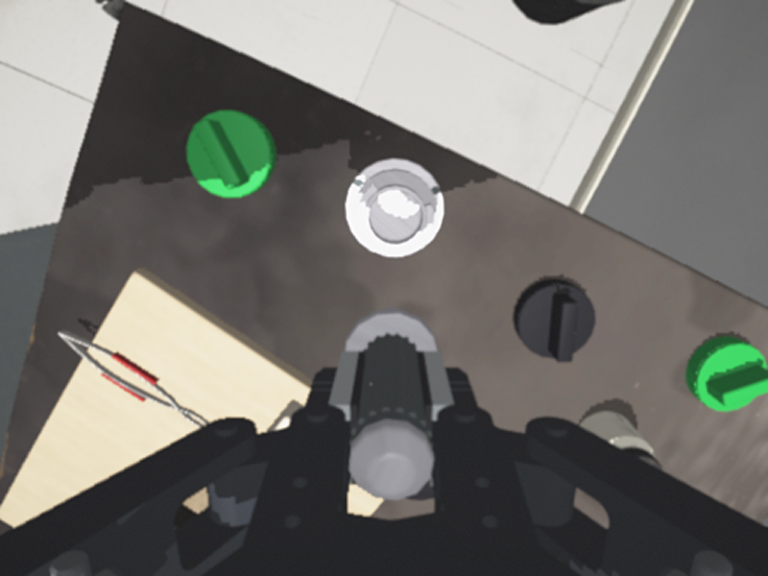

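The wrist view shows the pot's open mouth at (395,208) and the punch in hand. Dipping now.

>>> jog_arm --rows '[{"slide":[0.113,0.01,0],"roll":0,"gripper":8},{"slide":[0.113,0.01,0],"roll":0,"gripper":8},{"slide":[0.113,0.01,0.1],"roll":0,"gripper":8},{"slide":[0.113,0.01,0.25],"roll":0,"gripper":8},{"slide":[0.113,0.01,0.4],"roll":0,"gripper":8},{"slide":[0.113,0.01,0.5],"roll":0,"gripper":8},{"slide":[0.113,0.01,0.54],"roll":0,"gripper":8},{"slide":[0.113,0.01,0.54],"roll":0,"gripper":8},{"slide":[0.113,0.01,0.54],"roll":0,"gripper":8},{"slide":[0.113,0.01,0.54],"roll":0,"gripper":8}]'

```text
time_s: 16.62
position: [0.5759, 0.134, 0.1021]
tool_rot: [2.328, 2.109, 0.002]
force: [0.2, -0.1, -2.0]
finger_gap: 0.0162
gripper_force: 88.1
```

>>> jog_arm --rows '[{"slide":[0,0,-0.15],"roll":0,"gripper":8},{"slide":[0,0,-0.35],"roll":0,"gripper":8},{"slide":[0,0,-0.5],"roll":0,"gripper":8},{"slide":[0,0,-0.6],"roll":0,"gripper":8},{"slide":[0,0,-0.6],"roll":0,"gripper":8},{"slide":[0,0,-0.6],"roll":0,"gripper":8}]'

```text
time_s: 17.38
position: [0.5748, 0.134, 0.2501]
tool_rot: [-2.328, -2.109, 0.001]
force: [0.5, -0.4, -2.0]
finger_gap: 0.0162
gripper_force: 88.1
```

```bash
python3 -c "
from h import *
t=cap('top'); pickle.dump(t,open('top4.pkl','wb')); hsv=cv2.cvtColor(t['pixels'],cv2.COLOR_RGB2HSV)
m=cv2.inRange(hsv,(18,150,120),(32,255,255)); n,l,st,ce=cv2.connectedComponentsWithStats(m)
for i in range(1,n):
  if st[i,4]>25: print(st[i],cv2.minAreaRect(onz(t,np.argwhere(l==i)[:,::-1],.009)[:,:2].astype(np.float32)))
print(manip.observe()['force']); go((.60,-.10,.25),None)"
```

```text
[254 192  13  18 168] ((0.6115171909332275, -0.16128334403038025), (0.056542761623859406, 0.036766283214092255), 15.12263298034668)
[284 195  13  17 171] ((0.6040595769882202, -0.26667091250419617), (0.0374019481241703, 0.05740923807024956), 81.06382751464844)
[308 203  18  16 170] ((0.5815320611000061, -0.35906437039375305), (0.03753626346588135, 0.056724466383457184), 34.544647216796875)
[ 0.1051633   0.09235631 -2.60632762]
pos [0.5745 0.1339 0.2497] psi 1.4723 tilt [-0.002  -0.0002] slide [-0.9212  0.1934 -0.0012] roll 0.0 rad 0
```

Dip done: tip about 29 mm below the rim, no contact. On to the blanks.

>>> jog_arm --rows '[{"slide":[-0.2,0.05,0],"roll":0,"gripper":8},{"slide":[-0.4,0.1,0],"roll":0,"gripper":8},{"slide":[-0.6,0.15,0],"roll":0,"gripper":8},{"slide":[-0.8,0.2,0],"roll":0,"gripper":8},{"slide":[-0.9,0.2,0],"roll":0,"gripper":8}]'

```text
time_s: 18.05
position: [0.6025, -0.0974, 0.2492]
tool_rot: [-2.329, -2.106, 0.002]
force: [0.3, -0.6, -1.2]
finger_gap: 0.0163
gripper_force: 88.2
```

>>> jog_arm --rows '[{"slide":[-0.2,0.05,0.1],"roll":0,"gripper":8},{"slide":[-0.4,0.1,0.25],"roll":0,"gripper":8},{"slide":[-0.45,0.106,0.36],"roll":0,"gripper":8},{"slide":[-0.45,0.106,0.36],"roll":0,"gripper":8},{"slide":[-0.45,0.106,0.36],"roll":0,"gripper":8}]'

```text
time_s: 18.68
position: [0.6183, -0.2086, 0.1616]
tool_rot: [-2.327, -2.11, -0.0]
force: [0.3, 0.4, -1.8]
finger_gap: 0.0159
gripper_force: 88.2
```

```bash
cat >> h.py <<'E'
def cross(c,guess,scale=4,fn=None):
    """predict pixel of guess, find dark cross near it; return world xy"""
    T=np.linalg.inv(c['Twc']); rv=cv2.Rodrigues(T[:3,:3])[0]
    g=cv2.projectPoints(np.array([[*guess,.009]]),rv,T[:3,3],np.array(c['camera_matrix']),np.array(c['dist_coeffs']))[0].ravel()
    u,v=g.round().astype(int); w=28
    if fn: save(c,fn,(max(u-50,0),max(v-50,0),u+50,v+50),5)
    hsv=cv2.cvtColor(c['pixels'],cv2.COLOR_RGB2HSV); G=c['pixels'].astype(np.float32)[...,:2].sum(2)
    ye=cv2.inRange(hsv,(15,110,60),(35,255,255)); ye=cv2.morphologyEx(ye,cv2.MORPH_CLOSE,np.ones((7,7))); ye=cv2.erode(ye,np.ones((5,5)))
    bh=cv2.morphologyEx(G,cv2.MORPH_BLACKHAT,np.ones((5,5)))*(ye>0); bh=cv2.GaussianBlur(bh,(7,7),1.5)
    s=np.zeros_like(bh); s[max(v-w,0):v+w,max(u-w,0):u+w]=1; bh*=s
    y,x=np.unravel_index(bh.argmax(),bh.shape); ww=bh[y-3:y+4,x-3:x+4]; yy,xx=np.mgrid[y-3:y+4,x-3:x+4]
    px=((xx*ww).sum()/ww.sum(),(yy*ww).sum()/ww.sum()); p=onz(c,[px],.009)[0]
    print('pred px',g.round(1),'found',np.round(px,1),'peak',bh.max().round(1),'world',p.round(4)); return p
TIP=np.array([.001,-.0004])
def overt(p,tcpz):
    s=manip.observe(); R=cv2.Rodrigues(np.array(s['tool_rot'],float))[0]
    go((p[0]-R[0,:2]@TIP,p[1]-R[1,:2]@TIP,tcpz))
E
python3 -c "
from h import *
c=cap('wrist'); pickle.dump(c,open('w7.pkl','wb')); tiltcheck(c)
p=cross(c,(.6223,-.1589),fn='pics/x1.png'); overt(p,.084)
"
```

```text
button 4176 -0.0492 ((0.0011918656527996063, 0.00020385906100273132), (0.03798702359199524, 0.023900825530290604)) [ 0.0061 -0.0001 -0.0494]
collar [ 0.0011 -0.0004] 0.0133 0.0004
pred px [259.6 123.4] found [259.9 122.1] peak 52.7 world [ 0.6226 -0.1579  0.009 ]
pos [ 0.6187 -0.2086  0.1623] psi 1.4732 tilt [ 0.0013 -0.0003] slide [ 0.1995 -0.0031  0.313 ] roll 0.0 rad 0
```

View pics/x1.png

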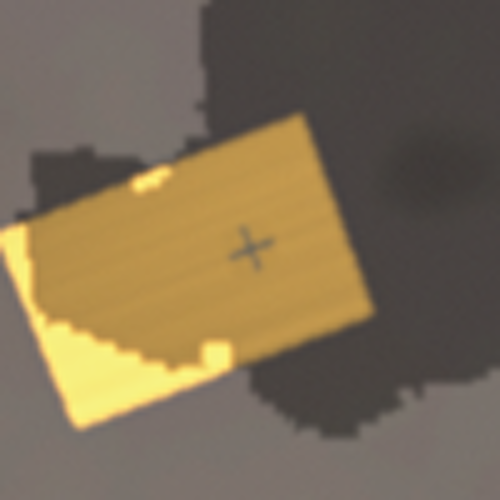

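The crop shows the cross at (250,247), matching the detected spot. Moving above it.

>>> jog_arm --rows '[{"slide":[0.1,0,0],"roll":0,"gripper":8},{"slide":[0.2,-0.003,0.1],"roll":0,"gripper":8},{"slide":[0.2,-0.003,0.25],"roll":0,"gripper":8},{"slide":[0.2,-0.003,0.31],"roll":0,"gripper":8},{"slide":[0.2,-0.003,0.31],"roll":0,"gripper":8},{"slide":[0.2,-0.003,0.31],"roll":0,"gripper":8}]'

```text
time_s: 19.48
position: [0.6234, -0.1598, 0.0852]
tool_rot: [2.327, 2.108, 0.002]
force: [-0.5, -0.4, -2.0]
finger_gap: 0.0161
gripper_force: 88.2
```

```bash
python3 -c "
from h import *
print(manip.observe()['force']); overt((.6226,-.158),.066); c=cap('wrist'); save(c,'pics/x2.png',scale=1.5); t=cap('scene'); T=np.linalg.inv(t['Twc']); save(t,'pics/s2.png',(200,130,360,250),5)"
```

```text
[-0.45574546 -0.43066067 -2.04834368]
pos [ 0.6234 -0.1598  0.0852] psi 1.4722 tilt [ 0.0022 -0.0007] slide [ 0.003  -0.0023  0.0768] roll 0.0 rad 0
```

View pics/s2.png

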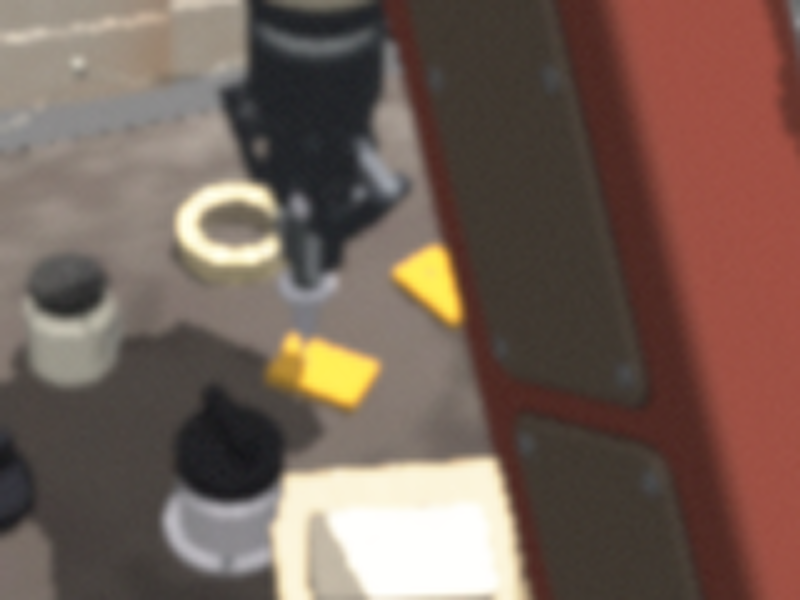

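The scene crop shows the punch over the blank's far part, as intended. Pressing.

>>> jog_arm --rows '[{"slide":[0.003,-0.002,0.01],"roll":0,"gripper":8},{"slide":[0.003,-0.002,0.02],"roll":0,"gripper":8},{"slide":[0.003,-0.002,0.03],"roll":0,"gripper":8},{"slide":[0.003,-0.002,0.04],"roll":0,"gripper":8},{"slide":[0.003,-0.002,0.048],"roll":0,"gripper":8},{"slide":[0.003,-0.002,0.055],"roll":0,"gripper":8},{"slide":[0.003,-0.002,0.062],"roll":0,"gripper":8},{"slide":[0.003,-0.002,0.066],"roll":0,"gripper":8}]'

```text
time_s: 20.58
position: [0.6222, -0.159, 0.0679]
tool_rot: [2.328, 2.109, 0.001]
force: [-2.0, 1.0, 7.3]
finger_gap: 0.0161
gripper_force: 88.9
```

>>> jog_arm --rows '[{"slide":[0,0,0.004],"roll":0,"gripper":8},{"slide":[0,0,0.008],"roll":0,"gripper":8},{"slide":[0,0,0.01],"roll":0,"gripper":8}]'

```text
time_s: 20.95
position: [0.6223, -0.1591, 0.0659]
tool_rot: [2.327, 2.108, 0.001]
force: [-4.3, 0.4, 12.3]
finger_gap: 0.0163
gripper_force: 89.4
```

```bash
python3 -c "
from h import *
s=manip.observe(); print(s['force'],s['torque'],s['finger_gap']); overt((.6226,-.158),.066); tiltcheck(cap('wrist'))"
```

```text
[-4.26500475  0.44294675 12.30322729] [2.74836640e-01 9.26563348e-01 8.91789346e-04] 0.01630582884770717
pos [ 0.6223 -0.1591  0.0659] psi 1.4721 tilt [ 0.0014 -0.0007] slide [ 0.0003  0.0022 -0.0003] roll 0.0 rad 0
button 4203 -0.0492 ((0.0015860926359891891, -0.00014484301209449768), (0.02373165637254715, 0.03786616399884224)) [ 0.0061 -0.0001 -0.0494]
collar [ 0.0011 -0.0006] 0.0133 0.0005
```

>>> jog_arm --rows '[{"slide":[0,0,0.004],"roll":0,"gripper":8},{"slide":[0,0,0.008],"roll":0,"gripper":8},{"slide":[0,0,0.008],"roll":0,"gripper":8}]'

```text
time_s: 21.38
position: [0.6224, -0.159, 0.064]
tool_rot: [2.327, 2.108, 0.001]
force: [-3.4, 1.2, 11.3]
finger_gap: 0.0159
gripper_force: 89.6
```

>>> jog_arm --rows '[{"slide":[0,0,0.004],"roll":0,"gripper":8},{"slide":[0,0,0.008],"roll":0,"gripper":8},{"slide":[0,0,0.008],"roll":0,"gripper":8}]'

```text
time_s: 21.75
position: [0.6227, -0.1592, 0.0632]
tool_rot: [2.326, 2.108, 0.002]
force: [-6.5, 2.5, 22.5]
finger_gap: 0.0159
gripper_force: 90.9
```

>>> jog_arm --rows '[{"slide":[0,0,0.004],"roll":0,"gripper":8},{"slide":[0,0,0.004],"roll":0,"gripper":8}]'

```text
time_s: 22.0
position: [0.6228, -0.1593, 0.0628]
tool_rot: [2.326, 2.107, 0.002]
force: [-6.9, 1.4, 27.9]
finger_gap: 0.0158
gripper_force: 91.5
```

>>> jog_arm --rows '[{"slide":[0,0,-0.05],"roll":0,"gripper":8},{"slide":[0,0,-0.15],"roll":0,"gripper":8},{"slide":[-0.1,0,-0.3],"roll":0,"gripper":8},{"slide":[-0.2,0,-0.4],"roll":0,"gripper":8},{"slide":[-0.2,0,-0.4],"roll":0,"gripper":8},{"slide":[-0.2,0,-0.4],"roll":0,"gripper":8}]'

```text
time_s: 22.75
position: [0.6165, -0.208, 0.1586]
tool_rot: [-2.327, -2.108, 0.0]
force: [0.7, -0.5, -2.6]
finger_gap: 0.0161
gripper_force: 88.2
```

```bash
python3 -c "
from h import *
c=cap('wrist'); pickle.dump(c,open('w8.pkl','wb')); tiltcheck(c)
p=cross(c,(.6226,-.158),fn='pics/x3.png'); X=cloud(c)
for dx in np.arange(-.006,.0061,.002): print([ (X[...,2][(np.hypot(X[...,0]-p[0]-dx,X[...,1]-p[1]-dy)<.0012)].mean()*1000).round(1) for dy in np.arange(-.008,.0081,.002)])
go((.6149-.005,-.2694-.05,.16))"
```

```text
button 4173 -0.0492 ((0.0011822981759905815, 8.208863437175751e-05), (0.038077618926763535, 0.024052152410149574)) [ 0.0061 -0.0001 -0.0493]
collar [ 0.001  -0.0004] 0.0134 0.0004
pred px [262.2 123. ] found [262.  123.1] peak 44.6 world [ 0.6224 -0.158   0.009 ]
[np.float64(8.6), np.float64(8.9), np.float64(8.5), np.float64(8.3), np.float64(8.4), np.float64(7.8), np.float64(8.1), np.float64(8.1), np.float64(8.1)]
[np.float64(8.5), np.float64(8.4), np.float64(8.2), np.float64(7.2), np.float64(5.0), np.float64(5.5), np.float64(8.2), np.float64(8.7), np.float64(8.5)]
[np.float64(8.5), np.float64(7.3), np.float64(5.3), np.float64(5.4), np.float64(5.6), np.float64(5.6), np.float64(7.1), np.float64(8.7), np.float64(8.3)]
[np.float64(8.3), np.float64(8.4), np.float64(6.5), np.float64(5.5), np.float64(5.3), np.float64(5.7), np.float64(5.8), np.float64(8.1), np.float64(8.2)]
[np.float64(8.4), np.float64(8.3), np.float64(6.8), np.float64(5.0), np.float64(5.3), np.float64(5.5), np.float64(5.8), np.float64(8.3), np.float64(8.1)]
[np.float64(8.6), np.float64(9.0), np.float64(7.7), np.float64(5.2), np.float64(6.5), np.float64(6.7), np.float64(7.5), np.float64(8.3), np.float64(8.0)]
[np.float64(8.0), np.float64(8.9), np.float64(8.7), np.float64(7.6), np.float64(8.3), np.float64(8.2), np.float64(8.2), np.float64(8.7), np.float64(8.6)]
pos [ 0.6163 -0.2077  0.1583] psi 1.4725 tilt [-0.0017  0.0011] slide [-0.4473  0.0182 -0.0071] roll 0.0 rad 0
```

View pics/x3.png

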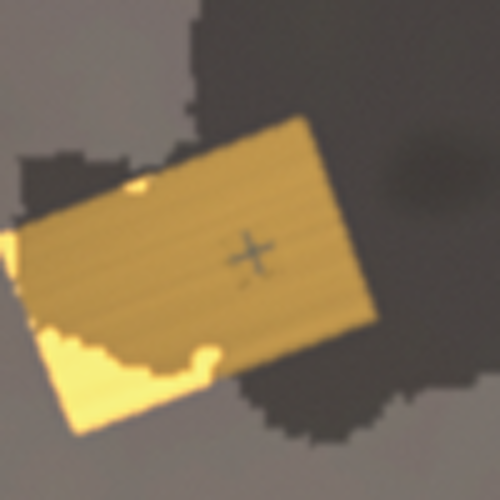

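Depth shows the spot sunk by 3 mm, so blank 1 is dented. On to blank 2.

>>> jog_arm --rows '[{"slide":[-0.2,0.01,0],"roll":0,"gripper":8},{"slide":[-0.4,0.02,0],"roll":0,"gripper":8},{"slide":[-0.447,0.02,0],"roll":0,"gripper":8},{"slide":[-0.447,0.02,0],"roll":0,"gripper":8},{"slide":[-0.447,0.02,0],"roll":0,"gripper":8}]'

```text
time_s: 23.42
position: [0.611, -0.3185, 0.1591]
tool_rot: [-2.326, -2.11, -0.0]
force: [-0.1, 0.2, -2.8]
finger_gap: 0.016
gripper_force: 88.2
```

```bash
python3 -c "
from h import *
c=cap('wrist'); p=cross(c,(.6149,-.2684)); overt(p,.083)"
```

```text
pred px [259.6 123.2] found [260.2 123.9] peak 59.0 world [ 0.6153 -0.269   0.009 ]
pos [ 0.6111 -0.3185  0.1594] psi 1.4738 tilt [-0.0005  0.0007] slide [ 0.1946 -0.0008  0.3056] roll 0.0 rad 0
```

>>> jog_arm --rows '[{"slide":[0.1,0,0],"roll":0,"gripper":8},{"slide":[0.195,-0.001,0.1],"roll":0,"gripper":8},{"slide":[0.195,-0.001,0.25],"roll":0,"gripper":8},{"slide":[0.195,-0.001,0.3],"roll":0,"gripper":8},{"slide":[0.195,-0.001,0.3],"roll":0,"gripper":8},{"slide":[0.195,-0.001,0.3],"roll":0,"gripper":8}]'

```text
time_s: 24.22
position: [0.6164, -0.2721, 0.0861]
tool_rot: [2.327, 2.108, 0.001]
force: [0.1, -0.3, -1.7]
finger_gap: 0.0159
gripper_force: 88.1
```

```bash
python3 -c "
from h import *
overt((.6153,-.269),.0625)"
```

```text
pos [ 0.6164 -0.2721  0.0861] psi 1.4722 tilt [ 0.0019 -0.001 ] slide [ 0.008  -0.0041  0.0944] roll 0.0 rad 0
```

>>> jog_arm --rows '[{"slide":[0.006,-0.003,0.01],"roll":0,"gripper":8},{"slide":[0.006,-0.003,0.02],"roll":0,"gripper":8},{"slide":[0.006,-0.003,0.03],"roll":0,"gripper":8},{"slide":[0.006,-0.003,0.04],"roll":0,"gripper":8},{"slide":[0.006,-0.003,0.05],"roll":0,"gripper":8},{"slide":[0.006,-0.003,0.058],"roll":0,"gripper":8},{"slide":[0.006,-0.003,0.066],"roll":0,"gripper":8},{"slide":[0.006,-0.003,0.072],"roll":0,"gripper":8},{"slide":[0.006,-0.003,0.078],"roll":0,"gripper":8},{"slide":[0.006,-0.003,0.084],"roll":0,"gripper":8},{"slide":[0.006,-0.003,0.088],"roll":0,"gripper":8},{"slide":[0.006,-0.003,0.088],"roll":0,"gripper":8}]'

```text
time_s: 25.72
position: [0.6153, -0.2705, 0.0641]
tool_rot: [2.327, 2.108, 0.001]
force: [-3.2, 1.3, 11.2]
finger_gap: 0.0159
gripper_force: 89.5
```

>>> jog_arm --rows '[{"slide":[0,0,0.004],"roll":0,"gripper":8},{"slide":[0,0,0.006],"roll":0,"gripper":8},{"slide":[0,0,0.006],"roll":0,"gripper":8}]'

```text
time_s: 26.1
position: [0.6156, -0.2707, 0.0635]
tool_rot: [2.326, 2.108, 0.001]
force: [-5.6, 2.3, 18.5]
finger_gap: 0.0164
gripper_force: 90.3
```

Same signature as the first blank. One more nudge, then rise and check the depth.

>>> jog_arm --rows '[{"slide":[0,0,0.006],"roll":0,"gripper":8},{"slide":[0,0,0.006],"roll":0,"gripper":8}]'

```text
time_s: 26.35
position: [0.6158, -0.2708, 0.063]
tool_rot: [2.326, 2.107, 0.001]
force: [-7.3, 2.8, 25.2]
finger_gap: 0.0159
gripper_force: 91.5
```

>>> jog_arm --rows '[{"slide":[0,0,-0.05],"roll":0,"gripper":8},{"slide":[0,0,-0.15],"roll":0,"gripper":8},{"slide":[-0.1,0,-0.3],"roll":0,"gripper":8},{"slide":[-0.2,0,-0.4],"roll":0,"gripper":8},{"slide":[-0.2,0,-0.4],"roll":0,"gripper":8},{"slide":[-0.2,0,-0.4],"roll":0,"gripper":8}]'

```text
time_s: 27.1
position: [0.6095, -0.3193, 0.1586]
tool_rot: [-2.327, -2.108, 0.0]
force: [0.2, -0.3, -0.7]
finger_gap: 0.0159
gripper_force: 88.2
```

```bash
cat >> h.py <<'E'
def dent(c,p):
    X=cloud(c); d=np.hypot(X[...,0]-p[0],X[...,1]-p[1]); print('spot z',np.median(X[...,2][d<.003]).round(4),'around',np.median(X[...,2][(d>.0075)&(d<.0095)]).round(4))
E
python3 -c "
from h import *
c=cap('wrist'); p=cross(c,(.6153,-.269)); dent(c,p); tiltcheck(c); go((.5872-.005,-.3709-.05,.16))"
```

```text
pred px [261.8 122.8] found [262.  122.2] peak 59.6 world [ 0.6156 -0.2685  0.009 ]
spot z 0.0057 around 0.0084
button 4178 -0.0492 ((0.001540251076221466, 7.871352136135101e-05), (0.03792937844991684, 0.02402157336473465)) [ 0.0061 -0.0001 -0.0494]
collar [ 0.001  -0.0005] 0.0134 0.0003
pos [ 0.6094 -0.3188  0.1582] psi 1.4726 tilt [-0.0017  0.0015] slide [-0.4169 -0.0684 -0.0074] roll 0.0 rad 0
```

>>> jog_arm --rows '[{"slide":[-0.2,-0.03,0],"roll":0,"gripper":8},{"slide":[-0.4,-0.065,0],"roll":0,"gripper":8},{"slide":[-0.417,-0.068,0],"roll":0,"gripper":8},{"slide":[-0.417,-0.068,0],"roll":0,"gripper":8},{"slide":[-0.417,-0.068,0],"roll":0,"gripper":8}]'

```text
time_s: 27.78
position: [0.5832, -0.4203, 0.1592]
tool_rot: [-2.326, -2.11, -0.0]
force: [-0.6, 1.0, -2.0]
finger_gap: 0.0159
gripper_force: 88.2
```

```bash
python3 -c "
from h import *
c=cap('wrist'); p=cross(c,(.5872,-.3704)); overt(p,.0835)"
```

```text
pred px [259.7 123.5] found [260.2 123.1] peak 53.2 world [ 0.5876 -0.3701  0.009 ]
pos [ 0.5833 -0.4204  0.1594] psi 1.4739 tilt [-0.0003  0.0007] slide [ 0.1975 -0.0004  0.3036] roll 0.0 rad 0
```

>>> jog_arm --rows '[{"slide":[0.1,0,0],"roll":0,"gripper":8},{"slide":[0.202,-0.003,0.1],"roll":0,"gripper":8},{"slide":[0.202,-0.003,0.25],"roll":0,"gripper":8},{"slide":[0.202,-0.003,0.3],"roll":0,"gripper":8},{"slide":[0.202,-0.003,0.3],"roll":0,"gripper":8},{"slide":[0.202,-0.003,0.3],"roll":0,"gripper":8}]'

```text
time_s: 28.58
position: [0.5878, -0.3723, 0.0861]
tool_rot: [2.327, 2.108, 0.001]
force: [0.2, -0.2, -1.8]
finger_gap: 0.0159
gripper_force: 88.2
```

```bash
python3 -c "
from h import *
overt((.5876,-.3701),.0625)"
```

```text
pos [ 0.5878 -0.3723  0.0861] psi 1.4721 tilt [ 0.0017 -0.0013] slide [ 0.0049 -0.0004  0.0943] roll 0.0 rad 0
```

>>> jog_arm --rows '[{"slide":[0.002,0,0.01],"roll":0,"gripper":8},{"slide":[0.002,0,0.02],"roll":0,"gripper":8},{"slide":[0.002,0,0.03],"roll":0,"gripper":8},{"slide":[0.002,0,0.04],"roll":0,"gripper":8},{"slide":[0.002,0,0.05],"roll":0,"gripper":8},{"slide":[0.002,0,0.058],"roll":0,"gripper":8},{"slide":[0.002,0,0.066],"roll":0,"gripper":8},{"slide":[0.002,0,0.072],"roll":0,"gripper":8},{"slide":[0.002,0,0.078],"roll":0,"gripper":8},{"slide":[0.002,0,0.084],"roll":0,"gripper":8},{"slide":[0.002,0,0.088],"roll":0,"gripper":8},{"slide":[0.002,0,0.088],"roll":0,"gripper":8}]'

```text
time_s: 30.08
position: [0.5874, -0.3716, 0.0642]
tool_rot: [2.327, 2.108, 0.0]
force: [-3.1, 1.3, 10.5]
finger_gap: 0.0161
gripper_force: 89.5
```

>>> jog_arm --rows '[{"slide":[0,0,0.004],"roll":0,"gripper":8},{"slide":[0,0,0.008],"roll":0,"gripper":8},{"slide":[0,0,0.012],"roll":0,"gripper":8},{"slide":[0,0,0.012],"roll":0,"gripper":8}]'

```text
time_s: 30.58
position: [0.5878, -0.372, 0.0631]
tool_rot: [2.326, 2.107, 0.0]
force: [-6.2, 4.2, 24.4]
finger_gap: 0.016
gripper_force: 91.2
```

>>> jog_arm --rows '[{"slide":[0,0,-0.05],"roll":0,"gripper":8},{"slide":[0,0,-0.15],"roll":0,"gripper":8},{"slide":[-0.1,0,-0.3],"roll":0,"gripper":8},{"slide":[-0.2,0,-0.4],"roll":0,"gripper":8},{"slide":[-0.2,0,-0.4],"roll":0,"gripper":8},{"slide":[-0.2,0,-0.4],"roll":0,"gripper":8}]'

```text
time_s: 31.32
position: [0.5817, -0.42, 0.1583]
tool_rot: [-2.327, -2.108, -0.0]
force: [-0.4, 0.7, -2.9]
finger_gap: 0.0159
gripper_force: 88.2
```

```bash
python3 -c "
from h import *
c=cap('wrist'); p=cross(c,(.5876,-.3701)); dent(c,p); tiltcheck(c); go((.457,-.3850,.20))
t=cap('top'); pickle.dump(t,open('top5.pkl','wb')); hsv=cv2.cvtColor(t['pixels'],cv2.COLOR_RGB2HSV); save(t,'pics/top5.png',scale=1.5)
m=cv2.inRange(hsv,(18,150,120),(32,255,255)); n,l,st,ce=cv2.connectedComponentsWithStats(m)
for i in range(1,n):
  if st[i,4]>12: print(st[i],cv2.minAreaRect(onz(t,np.argwhere(l==i)[:,::-1],.009)[:,:2].astype(np.float32)))
"
```

```text
pred px [261.9 123.3] found [262.8 123.1] peak 53.1 world [ 0.5883 -0.37    0.009 ]
spot z 0.0055 around 0.0085
button 4165 -0.0491 ((0.0014211228117346764, -6.553530693054199e-05), (0.03732697665691376, 0.023870021104812622)) [ 0.0061 -0.0001 -0.0493]
collar [ 0.001  -0.0003] 0.0133 0.0002
pos [ 0.5817 -0.4196  0.158 ] psi 1.4726 tilt [-0.0018  0.0019] slide [ 0.0892 -0.5102 -0.1667] roll 0.0 rad 0
[254 192  12  18 162] ((0.6115144491195679, -0.16126208007335663), (0.05653701350092888, 0.03672277182340622), 15.126152992248535)
[284 195  12  17 158] ((0.6037752628326416, -0.2665385603904724), (0.035678017884492874, 0.05562802031636238), 76.68438720703125)
[308 203  17  16 164] ((0.5813500881195068, -0.3590938150882721), (0.03752302750945091, 0.056602559983730316), 34.119388580322266)
```

View pics/top5.png

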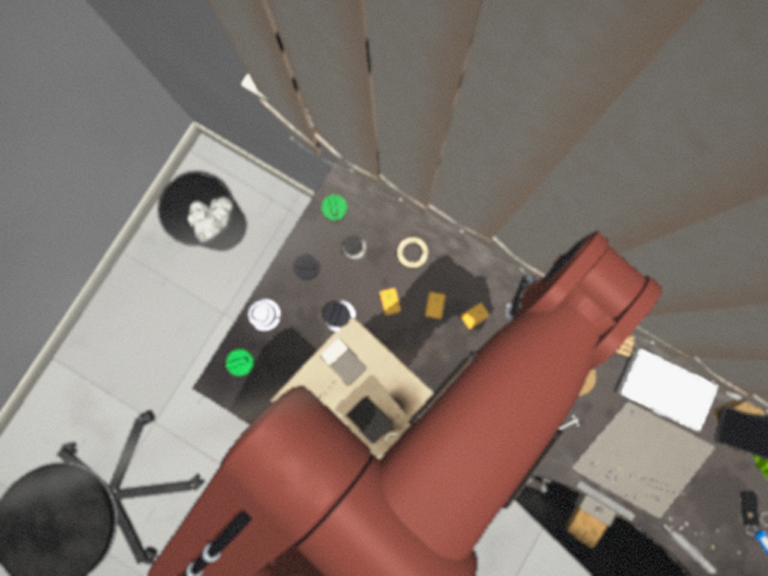

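All three blanks are undisturbed at (390,301), (435,305) and (475,316), each with a 3 mm dent. No fourth blank is there. Returning the punch to its stand.

```bash
python3 -c "
from h import *
c=pickle.load(open('w5.pkl','rb')); print(onz(c,[(393/1.5,265/1.5)],.056)); overt(onz(c,[(393/1.5,265/1.5)],.056)[0],.16)"
```

```text
[[ 0.45628386 -0.38411568  0.056     ]]
pos [ 0.5817 -0.4195  0.1581] psi 1.4728 tilt [-0.0018  0.0019] slide [ 0.0879 -0.5115 -0.0066] roll 0.0 rad 0
```

>>> jog_arm --rows '[{"slide":[0.02,-0.1,-0.02],"roll":0,"gripper":8},{"slide":[0.05,-0.3,-0.02],"roll":0,"gripper":8},{"slide":[0.087,-0.51,-0.02],"roll":0,"gripper":8},{"slide":[0.087,-0.51,-0.02],"roll":0,"gripper":8},{"slide":[0.087,-0.51,-0.02],"roll":0,"gripper":8},{"slide":[0.087,-0.51,-0.02],"roll":0,"gripper":8}]'

```text
time_s: 32.17
position: [0.4586, -0.387, 0.1645]
tool_rot: [2.327, 2.11, 0.0]
force: [-0.1, -0.6, -2.7]
finger_gap: 0.0157
gripper_force: 88.6
```

```bash
python3 -c "
from h import *
c=pickle.load(open('w5.pkl','rb')); overt(onz(c,[(393/1.5,265/1.5)],.056)[0],.0755)"
```

```text
pos [ 0.4586 -0.387   0.1645] psi 1.473 tilt [ 0.0007 -0.0005] slide [ 0.0067 -0.0088  0.356 ] roll 0.0 rad 0
```

>>> jog_arm --rows '[{"slide":[0.007,-0.009,0],"roll":0,"gripper":8},{"slide":[0.007,-0.009,0.08],"roll":0,"gripper":8},{"slide":[0.007,-0.009,0.15],"roll":0,"gripper":8},{"slide":[0.007,-0.009,0.22],"roll":0,"gripper":8},{"slide":[0.007,-0.009,0.29],"roll":0,"gripper":8},{"slide":[0.007,-0.009,0.335],"roll":0,"gripper":8},{"slide":[0.007,-0.009,0.345],"roll":0,"gripper":8},{"slide":[0.007,-0.009,0.35],"roll":0,"gripper":8},{"slide":[0.007,-0.009,0.354],"roll":0,"gripper":8},{"slide":[0.007,-0.009,0.358],"roll":0,"gripper":8},{"slide":[0.007,-0.009,0.358],"roll":0,"gripper":8}]'

```text
time_s: 33.55
position: [0.4554, -0.3848, 0.0752]
tool_rot: [2.328, 2.109, -0.0]
force: [0.6, -0.1, -1.9]
finger_gap: 0.0157
gripper_force: 88.6
```

>>> jog_arm --rows '[{"slide":[0,0,0.003],"roll":0,"gripper":8},{"slide":[0,0,0.006],"roll":0,"gripper":8},{"slide":[0,0,0.006],"roll":0,"gripper":8}]'

```text
time_s: 33.92
position: [0.4554, -0.3849, 0.0746]
tool_rot: [2.328, 2.109, -0.0]
force: [-2.8, 2.4, 9.2]
finger_gap: 0.016
gripper_force: 89.7
```

>>> jog_arm --rows '[{"slide":[0,0,0],"roll":0,"gripper":20},{"slide":[0,0,0],"roll":0,"gripper":30},{"slide":[0,0,0],"roll":0,"gripper":50},{"slide":[0,0,0],"roll":0,"gripper":60},{"slide":[0,0,0],"roll":0,"gripper":60}]'

```text
time_s: 34.55
position: [0.4553, -0.3847, 0.0735]
tool_rot: [-2.328, -2.109, 0.0]
force: [1.1, -0.2, -0.0]
finger_gap: 0.0597
gripper_force: 0.0
```

>>> jog_arm --rows '[{"slide":[0,0,-0.2],"roll":0,"gripper":60},{"slide":[0,0,-0.4],"roll":0,"gripper":70},{"slide":[0,0,-0.6],"roll":0,"gripper":85},{"slide":[0,0,-0.7],"roll":0,"gripper":85},{"slide":[0,0,-0.7],"roll":0,"gripper":85},{"slide":[0,0,-0.7],"roll":0,"gripper":85}]'

```text
time_s: 35.3
position: [0.455, -0.3844, 0.2475]
tool_rot: [-2.327, -2.108, -0.0]
force: [0.2, -0.1, -0.2]
finger_gap: 0.0849
gripper_force: 0.0
```

```bash
python3 -c "
from h import *
c=cap('wrist'); X=cloud(c); save(c,'pics/w9.png')
d=np.hypot(X[...,0]-.456,X[...,1]+.384)
for a,b in [(.059,.066),(.116,.13)]:
  P=X[(d<.05)&(X[...,2]>a)&(X[...,2]<b)]
  if len(P)>3: print(a,len(P),P.mean(0),cv2.minAreaRect(P[:,:2].astype(np.float32)))
go((.689,.039,.25),None)"
```

```text
0.059 347 [ 0.45600328 -0.37811248  0.06148902] ((0.4560963213443756, -0.38059353828430176), (0.024989169090986252, 0.03101271390914917), 84.15245056152344)
0.116 399 [ 0.4555198  -0.38282582  0.12377451] ((0.45538702607154846, -0.38356253504753113), (0.01808216981589794, 0.018118418753147125), 20.442922592163086)
pos [ 0.4549 -0.3842  0.2471] psi 1.4722 tilt [-0.0015  0.0016] slide [ 1.7769  0.7653 -0.0101] roll 0.0 rad 0
```

The punch stands upright in its stand: collar at 0.0615 m, top at 0.124–0.126 m. Fetching the cap.

>>> jog_arm --rows '[{"slide":[0.22,0.1,0],"roll":0,"gripper":85},{"slide":[0.44,0.19,0],"roll":0,"gripper":85},{"slide":[0.66,0.29,0],"roll":0,"gripper":85},{"slide":[0.888,0.383,0],"roll":0,"gripper":85},{"slide":[0.888,0.383,0],"roll":0,"gripper":85}]'

```text
time_s: 35.98
position: [0.5733, -0.1691, 0.247]
tool_rot: [-2.321, -2.114, 0.0]
force: [0.1, -1.2, 0.3]
finger_gap: 0.0853
gripper_force: 0.0
```

>>> jog_arm --rows '[{"slide":[0.22,0.1,0],"roll":0,"gripper":85},{"slide":[0.44,0.19,0],"roll":0,"gripper":85},{"slide":[0.66,0.29,0],"roll":0,"gripper":85},{"slide":[0.888,0.383,0],"roll":0,"gripper":85},{"slide":[0.888,0.383,0],"roll":0,"gripper":85},{"slide":[0.888,0.383,0],"roll":0,"gripper":85}]'

```text
time_s: 36.72
position: [0.689, 0.0374, 0.2472]
tool_rot: [-2.328, -2.108, 0.003]
force: [-0.5, -1.0, -0.1]
finger_gap: 0.0851
gripper_force: 0.0
```

```bash
cat >> h.py <<'E'
E
python3 -c "
from h import *
c=cap('wrist'); X=cloud(c)
d=np.hypot(X[...,0]-.69,X[...,1]-.039)
P=X[(d<.045)&(X[...,2]>.033)&(X[...,2]<.06)]; print(len(P),cv2.minAreaRect(P[:,:2].astype(np.float32)))
P=X[(d<.045)&(X[...,2]>.012)&(X[...,2]<.025)]; print(cv2.minEnclosingCircle(P[:,:2].astype(np.float32)))
go((.689,.039,.0235),1.4743)"
```

```text
477 ((0.6891402006149292, 0.0389089398086071), (0.045883141458034515, 0.010732446797192097), 84.55380249023438)
((0.6890980005264282, 0.03887230157852173), 0.030120281502604485)
pos [0.689  0.0368 0.2478] psi 1.471 tilt [-0.0015 -0.0004] slide [9.100e-03 3.000e-04 8.971e-01] roll -0.0021 rad -0.003
```

>>> jog_arm --rows '[{"slide":[0.009,0,0.2],"roll":0,"gripper":60},{"slide":[0.009,0,0.4],"roll":0,"gripper":60},{"slide":[0.009,0,0.6],"roll":0,"gripper":60},{"slide":[0.009,0,0.78],"roll":0,"gripper":50},{"slide":[0.009,0,0.86],"roll":0,"gripper":40},{"slide":[0.009,0,0.893],"roll":0,"gripper":40},{"slide":[0.009,0,0.893],"roll":0,"gripper":30},{"slide":[0.009,0,0.893],"roll":0,"gripper":20},{"slide":[0.009,0,0.893],"roll":0,"gripper":5},{"slide":[0.009,0,0.893],"roll":0,"gripper":5},{"slide":[0.009,0,0.893],"roll":0,"gripper":5}]' --grip_force 70

```text
time_s: 38.15
position: [0.6909, 0.0403, 0.0269]
tool_rot: [2.327, 2.108, 0.002]
force: [0.6, -1.6, 6.6]
finger_gap: 0.0102
gripper_force: 70.4
```

>>> jog_arm --rows '[{"slide":[0,0,-0.1],"roll":0,"gripper":5},{"slide":[0,0,-0.3],"roll":0,"gripper":5},{"slide":[0,0,-0.5],"roll":0,"gripper":5},{"slide":[0.12,-0.17,-0.5],"roll":0,"gripper":5},{"slide":[0.25,-0.35,-0.5],"roll":0,"gripper":5},{"slide":[0.33,-0.49,-0.5],"roll":0,"gripper":5},{"slide":[0.33,-0.49,-0.5],"roll":0,"gripper":5},{"slide":[0.33,-0.49,-0.5],"roll":0,"gripper":5}]'

```text
time_s: 39.15
position: [0.5768, 0.1346, 0.1509]
tool_rot: [2.327, 2.109, 0.002]
force: [0.3, -0.7, -0.9]
finger_gap: 0.0101
gripper_force: 69.5
```

```bash
python3 -c "
from h import *
c=cap('wrist'); X=cloud(c); save(c,'pics/w10.png',scale=1.5); Ti=np.linalg.inv(c['Twc']@np.linalg.inv(np.array(c['T_tool_cam']))); Y=X@Ti[:3,:3].T+Ti[:3,3]
P=Y[(np.hypot(Y[...,0],Y[...,1])<.036)&(Y[...,2]>-.004)&(Y[...,2]<.016)]; print(len(P),np.median(P,0),P.max(0),P.min(0))
print(manip.observe()['force'],manip.observe()['finger_gap']); go((.5746,.1344,.085),1.4723)"
```

```text
5108 [ 0.01274361 -0.00049921  0.00955327] [0.02853581 0.02972195 0.01599779] [-0.0149345  -0.03018494 -0.00397847]
[0.64348549 0.41845552 0.39208538] 0.01036353599102337
pos [0.577  0.1343 0.1507] psi 1.4718 tilt [ 0.0012 -0.0001] slide [-0.0005 -0.0101  0.2627] roll -0.0003 rad -0.0
```

View pics/w10.png

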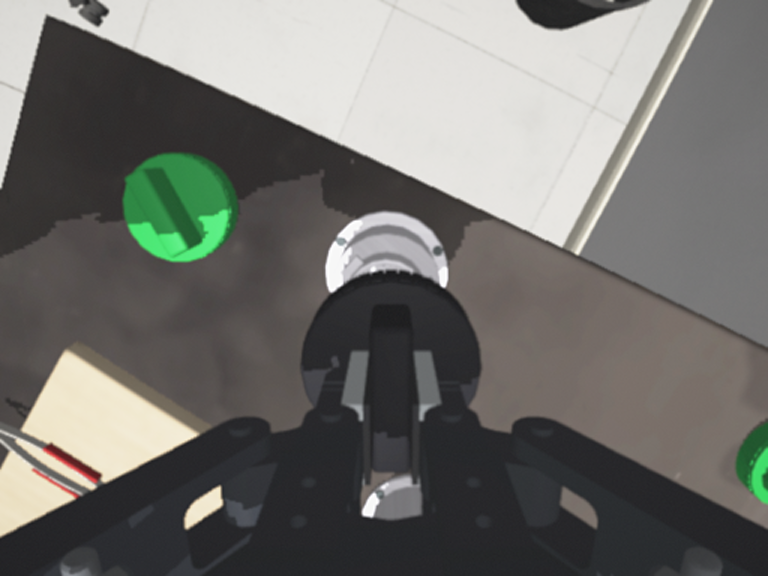

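The cap is held level above the mouth, rim at (387,260). Lowering onto it.

>>> jog_arm --rows '[{"slide":[0.005,-0.008,0],"roll":0,"gripper":5},{"slide":[0.005,-0.008,0.1],"roll":0,"gripper":5},{"slide":[0.005,-0.008,0.2],"roll":0,"gripper":5},{"slide":[0.005,-0.008,0.24],"roll":0,"gripper":5},{"slide":[0.005,-0.008,0.26],"roll":0,"gripper":5},{"slide":[0.005,-0.008,0.28],"roll":0,"gripper":5},{"slide":[0.005,-0.008,0.29],"roll":0,"gripper":5},{"slide":[0.005,-0.008,0.295],"roll":0,"gripper":5},{"slide":[0.005,-0.008,0.295],"roll":0,"gripper":5}]'

```text
time_s: 40.33
position: [0.5748, 0.1359, 0.0772]
tool_rot: [2.327, 2.108, 0.001]
force: [0.2, -3.0, 4.4]
finger_gap: 0.0102
gripper_force: 70.1
```

```bash
python3 -c "
from h import *
s=manip.observe(); print(s['force'],s['torque']); go((.575,.1358,.0745),1.4723)"
```

```text
[ 0.2387543  -2.99324026  4.43419297] [-0.50028833 -0.00093389  0.02268582]
pos [0.5748 0.1359 0.0772] psi 1.4721 tilt [ 0.0013 -0.0004] slide [-0.0004  0.001   0.0107] roll -0.0001 rad -0.0
```

>>> jog_arm --rows '[{"slide":[-0.004,0,0],"roll":0,"gripper":5},{"slide":[-0.004,0,0.004],"roll":0,"gripper":5},{"slide":[-0.004,0,0.008],"roll":0,"gripper":5},{"slide":[-0.004,0,0.012],"roll":0,"gripper":5},{"slide":[-0.004,0,0.012],"roll":0,"gripper":5}]'

```text
time_s: 40.95
position: [0.575, 0.1356, 0.0749]
tool_rot: [2.327, 2.109, 0.004]
force: [-1.0, 0.4, 12.8]
finger_gap: 0.0108
gripper_force: 71.3
```

```bash
python3 -c "
from h import *
s=manip.observe(); print(s['force'],s['torque']); go((.575,.1358,.0745),1.4723)"
```

```text
[-0.99268802  0.39618485 12.77055167] [ 0.16077642  0.29051772 -0.03402967]
pos [0.575  0.1356 0.0749] psi 1.4726 tilt [0.0024 0.0011] slide [ 0.0007 -0.0002  0.0016] roll 0.0002 rad 0.0
```

Seated squarely. Turning back the tightening way.

>>> jog_arm --rows '[{"slide":[0,0,0],"roll":-0.11,"gripper":5},{"slide":[0,0,0],"roll":-0.22,"gripper":5},{"slide":[0,0,0],"roll":-0.33,"gripper":5},{"slide":[0,0,0],"roll":-0.44,"gripper":5},{"slide":[0,0,0],"roll":-0.55,"gripper":5},{"slide":[0,0,0],"roll":-0.66,"gripper":5},{"slide":[0,0,0],"roll":-0.77,"gripper":5},{"slide":[0,0,0],"roll":-0.86,"gripper":5},{"slide":[0,0,0],"roll":-0.92,"gripper":5},{"slide":[0,0,0],"roll":-0.95,"gripper":5},{"slide":[0,0,0],"roll":-0.95,"gripper":5}]'

```text
time_s: 42.32
position: [0.5741, 0.1357, 0.0747]
tool_rot: [0.276, 3.129, 0.002]
force: [-4.6, 1.4, 14.9]
finger_gap: 0.0103
gripper_force: 71.6
```

```bash
python3 -c "
from h import *
s=manip.observe(); print(s['force'],s['torque'],s['finger_gap']); go((.575,.1358,.0745),2.97)"
```

```text
[-4.58608278  1.39855259 14.94383501] [ 0.17607157  0.99806062 -0.12322193] 0.010344283637435185
pos [0.5741 0.1357 0.0747] psi 2.9654 tilt [0.0005 0.0011] slide [-0.0036  0.0012  0.0009] roll -0.003 rad -0.005
```

>>> jog_arm --rows '[{"slide":[0,0,-0.006],"roll":-0.02,"gripper":5},{"slide":[0,0,-0.006],"roll":-0.04,"gripper":5},{"slide":[0,0,-0.006],"roll":-0.04,"gripper":5}]'

```text
time_s: 42.7
position: [0.5738, 0.1351, 0.075]
tool_rot: [-0.179, -3.136, -0.0]
force: [-2.1, 0.2, 5.0]
finger_gap: 0.0103
gripper_force: 70.1
```

```bash
python3 -c "
from h import *
s=manip.observe(); print(s['force'],s['torque'],s['finger_gap']); go((.575,.1358,.0745),2.97)"
```

```text
[-2.09891428  0.23054236  4.97947532] [ 0.00894058  0.44766801 -0.1148387 ] 0.010336723404148169
pos [0.5738 0.1351 0.075 ] psi 3.0276 tilt [-0.0005  0.0001] slide [-0.0043  0.0032  0.0019] roll 0.0367 rad 0.058
```

```bash
python3 -c "
from h import *
c=pickle.load(open('w6.pkl','rb')); save(c,'pics/lug.png',(220,95,305,180),7)
for z in (.05,.058): 
  p=onz(c,[(355/1.5,183/1.5),(437/1.5,188/1.5)],z); d=p[0]-p[1]; print(p.round(4),np.degrees(np.arctan2(d[1],d[0])))"
```

```text
[[0.5511 0.1574 0.05  ]
 [0.6029 0.1491 0.05  ]] 170.93828666169634
[[0.5517 0.1577 0.058 ]
 [0.6023 0.1496 0.058 ]] 170.93828666169634
```

View pics/lug.png

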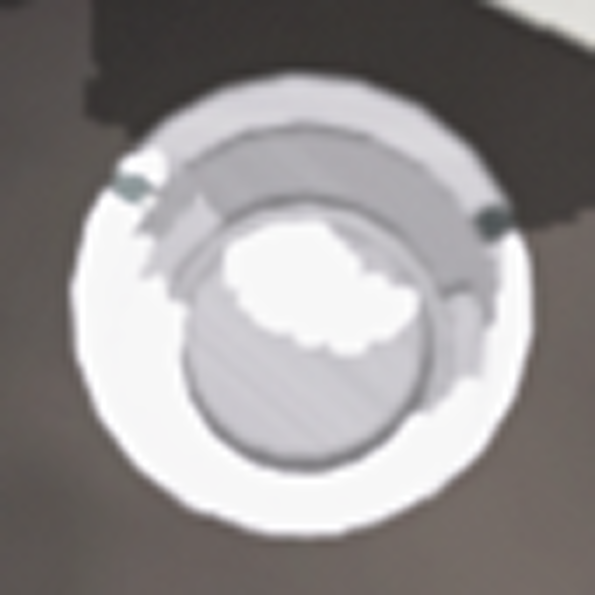

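>>> jog_arm --rows '[{"slide":[0,0,0],"roll":-0.02,"gripper":5},{"slide":[0,0,0],"roll":-0.03,"gripper":5},{"slide":[0,0,0],"roll":-0.03,"gripper":5}]'

```text
time_s: 43.08
position: [0.5739, 0.1351, 0.075]
tool_rot: [-0.106, -3.139, -0.0]
force: [-3.7, -0.4, 4.0]
finger_gap: 0.0103
gripper_force: 70.4
```

```bash
python3 -c "
from h import *
s=manip.observe(); print(s['force'],s['torque'],s['finger_gap'],s['joint_efforts']); go((.575,.1358,.0745),2.97)"
```

```text
[-3.71000258 -0.41632175  4.04390115] [ 0.05100738  0.67203305 -0.60490387] 0.010314276187410149 [  0.10104835 -63.68683577  29.25632715  -1.24207579  -0.18665354
  -0.75538957]
pos [0.5739 0.1351 0.075 ] psi 3.0743 tilt [-0.0005  0.    ] slide [-0.0044  0.0032  0.0019] roll 0.0664 rad 0.104
```

The foot screws give pot x ≈ 2.98 rad, and the torque rise shows the stop at about 3.07. I'll ease back slightly to about 3.02, inside the home band, then release.

>>> jog_arm --rows '[{"slide":[0,0,0],"roll":0.035,"gripper":5},{"slide":[0,0,0],"roll":0.035,"gripper":5},{"slide":[0,0,0],"roll":0.035,"gripper":5}]'

```text
time_s: 43.45
position: [0.5738, 0.135, 0.0749]
tool_rot: [-0.19, -3.135, 0.0]
force: [-3.3, 0.0, 1.8]
finger_gap: 0.0103
gripper_force: 69.9
```

>>> jog_arm --rows '[{"slide":[0,0,0],"roll":0,"gripper":15},{"slide":[0,0,0],"roll":0,"gripper":25},{"slide":[0,0,0],"roll":0,"gripper":40},{"slide":[0,0,0],"roll":0,"gripper":40},{"slide":[0,0,-0.1],"roll":0,"gripper":40},{"slide":[0,0,-0.3],"roll":0,"gripper":60},{"slide":[0,0,-0.5],"roll":0,"gripper":85},{"slide":[0,0,-0.7],"roll":0,"gripper":85},{"slide":[0,0,-0.7],"roll":0,"gripper":85},{"slide":[0,0,-0.7],"roll":0,"gripper":85}]'

```text
time_s: 44.7
position: [0.5739, 0.1351, 0.2495]
tool_rot: [-0.192, -3.135, 0.0]
force: [-0.4, 0.3, -0.4]
finger_gap: 0.0849
gripper_force: 0.0
```

```bash
python3 - <<'E'
from h import *
c=cap('wrist'); X=cloud(c)
d=np.hypot(X[...,0]-.5746,X[...,1]-.1344)
P=X[(d<.035)&(X[...,2]>.08)&(X[...,2]<.11)]; r=cv2.minAreaRect(P[:,:2].astype(np.float32)); print(len(P),r,np.median(P[:,2]),P[:,2].max())
P=X[(d<.038)&(X[...,2]>.055)&(X[...,2]<.079)]; print(cv2.minEnclosingCircle(P[:,:2].astype(np.float32)),np.median(P[:,2]))
A=np.c_[P[:,:2]-P[:,:2].mean(0),np.ones(len(P))]; print('slope',np.linalg.lstsq(A,P[:,2],rcond=None)[0])
t=cap('top'); hsv=cv2.cvtColor(t['pixels'],cv2.COLOR_RGB2HSV); save(t,'pics/topend.png',(140,100,400,290),3)
m=cv2.inRange(hsv,(18,150,120),(32,255,255)); n,l,st,ce=cv2.connectedComponentsWithStats(m)
for i in range(1,n):
  if st[i,4]>12: print(st[i],cv2.minAreaRect(onz(t,np.argwhere(l==i)[:,::-1],.009)[:,:2].astype(np.float32)))
E
```

```text
641 ((0.574435830116272, 0.13442584872245789), (0.011894344352185726, 0.045994747430086136), 82.7402572631836) 0.08956650413300477 0.09190036725640216
((0.574242353439331, 0.13438837230205536), 0.030061762779951096) 0.06578327647717191
slope [0.00629928 0.00020619 0.06572175]
[254 192  13  18 166] ((0.6114038825035095, -0.16085226833820343), (0.05654531717300415, 0.037574030458927155), 15.101560592651367)
[284 195  12  17 169] ((0.6037346124649048, -0.26689860224723816), (0.036854974925518036, 0.0568082332611084), 81.22840881347656)
[308 203  18  16 172] ((0.5816964507102966, -0.35885804891586304), (0.03855137899518013, 0.05661705508828163), 33.865196228027344)
```

View pics/topend.png

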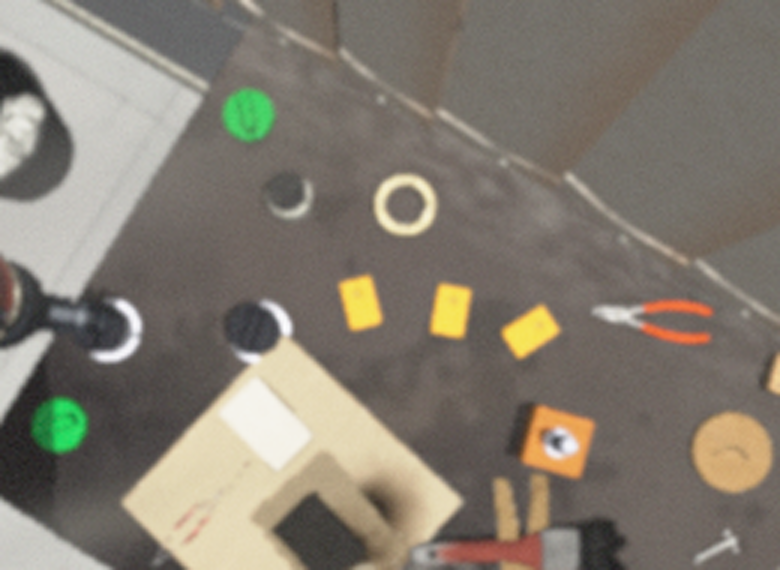

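The overview shows the cap back on the left pot at (108,330), the punch in its stand at (558,440), and all blanks and bystanders in place. The cap is level, at its original height, and 0.03 rad from home.

```bash
python3 -c "
from plant import manip
print(manip.sign_off())"
```

```text
the job is handed in; nothing more can be done
None
```

I dipped the punch in the left pot, dented all three blanks (about 3 mm each by depth camera, no fourth blank seen), stood the punch back upright in its stand, screwed the cap home on its pot (0.03 rad from square), and handed the job in about 45 s into the run.

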